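Clear the sorting tray with the scraper from the tip-out bin

ROBOT

A 6-joint arm with a two-finger parallel gripper is mounted at the origin on the work surface. World frame = base frame: x ahead of the robot, y to its left, z up, the work surface at z = 0. Lengths are in m, angles in degrees, forces in N, time in s.
With the tool pointing down it reaches from about 0.4 to 0.825 m from the base axis. Payload 7 kg.
Tool frame: the origin (TCP) lies on the mounting face of the last link; the fingertips stand 178 mm ahead of it and the grasp point (between the pads) lies 159 mm ahead of it; z points along the fingers, y is the direction in which the jaws open and shut (so a half turn about z gives the same grasp; the last joint's range is limited). The gripper opens to 88 mm and grips with 3 to 60 N. Pads are 19 mm wide; open, the fingers measure 130 mm over their backs; the gripper's body (78 mm by 193 mm) begins 47 mm behind the grasp point.
Start: joints at [84.632, 20.546, 0.682, 0, -70.136, -16.507], TCP at [0.252, 0.626, 0.405] pointing down, gripper open.
Joint ranges: [-176.03, 176.03], [-82.01, 121.73], [-58.28, 71.71], [-173.87, 95.51], [-174.79, -0.11], [-173.66, 173.66]. Speed limits (degrees/s): [136.94, 136.94, 172.46, 180, 180, 180].

INTERFACE

Orientations are given as [roll, pitch, yaw] about the fixed x, y, z axes, in that order (R = Rz(yaw) Ry(pitch) Rx(roll)).
In Python, from plant import r gives the robot as it stands. The module is installed in compiled form; this text tells all that it offers.
- The arm moves only by the tool carry_out, never from a script. Its argument "plan" is a list of rows, each a list of 3 entries, a list of its own where there are three numbers: the shift along the tool's x, y, z in m, then the turn, a rotation vector about the tool's x, y, z in degrees, then the closure in counts, from 0 (fully open) to 255 (shut). In form: [[[x, y, z], [ax, ay, az], hand], ...]. A call has 1 to 12 rows; each row shifts and turns the commanded pose from where the row before left it, along the tool's axes as they then stand; what a row does not reach is not made up. A row lasts 1/12 s, in which the tool goes at most 41.7 mm and 7.16 degrees, less where a joint would pass 70% of its speed; a pose out of reach is approached as far as the arm can. A call is refused whole if a number of a shift passes 0.0417 or a number of a turn 7.16, either way. A call with a gripper value outside its range is refused whole. The fingers move at their own pace and stop on an object; "grip_force" is the grip in N (left out, the last holds). Time passes only in rows, so rows that do not move let the fingers close. It gives the time, the measured TCP pose, the force and the opening at its end, in the units of the state.
- r.get_state(): the state, without advancing time (a new reading comes with each control period).
- r.capture(name): name is "scene" or "top"; returns the picture (384x512x3 uint8, red, green, blue); there is no depth.
- r.get_calibration(name): a dict with "K" (3x3 intrinsics, pixels), "D" ([k1, k2, p1, p2, k3] as OpenCV has them; the pictures are not rectified), "rvec" (rotation vector, rad) and "tvec" (3), from world to camera coordinates, as OpenCV has them. Camera axes: x right, y down, z forward; pixel columns grow to the right and rows downward; lengths in m; the calibration is good to about 2 mm. A picture is of the moment at which its call begins. get_calibration takes no time and is no camera call.
- r.close_job(): hands the job in, once; it reports no verdict.
The state is a dict: "time_s": time; "joints": joint angles; "qd": joint speeds; "joint_torque": joint torques, N m; "tcp_pos": TCP position; "eef_rot": TCP orientation; "contact_force": force on the tool from outside, world axes, zero at the start; "moment": the same for the moment, N m; "gripper_width": finger opening in m.
Only numpy, scipy, OpenCV 4.12 (cv2) and the standard library are available. Lean on these libraries where they do the work, as an engineer would, in place of code of your own. Each camera call takes 0.05 s, during which the arm holds its last target. There are 200 camera calls.

TASK

Clear the sorting tray: first pick every flat pot sherd off it and put it in the shallow finds box. Then tip the wide bin well forward, take the scraper from the slot at its back and wipe all the stone chips off the tray's open edge into the catch pan. Finally put the scraper back in its slot, blade down, and shut the bin fully; leave the narrow bin, the jar, the lens and the marker alone.

Things in the scene. Friction and masses are not known exactly. Their poses are not given: they have to be found in the camera images.
- bin_unit: Grey steel frame 300 (y) x 130 (x) x 168 mm high, fixed; origin under its centre, front along -x (to the robot). It holds two clear tip-out bins: the wide one (150 mm) at +y, the narrow one (120 mm) at -y. A cover (160 to 168 mm high) roofs x = -20 to +65 mm; side panels and the partition between the bins reach forward to x = -35 mm.
- wide_bin (a joint): Tilt of the wide bin about its front bottom edge (rad): 0 = shut, grows as its top swings forward (the unit's -x) and down, stop at 0.65. Friction pivot: it stays where it is left; about 4 N at the pull moves it.
- narrow_bin (a joint): Tilt of the narrow bin (rad), 0 = shut. Holds vials; to be left shut.
- bin_hinge (a point): Middle of the wide bin's pivot axis, on its front bottom edge, 12 mm above the table; turns with the bin: x to the bin's back, y along the axis, z up the front wall. Bin: front wall 140 mm high, depth 95 mm, back wall 50 mm high, sides sloping down to the back; a divider 54 mm high makes a slot at the back. Before the divider a fixed packet of tags, 39 mm high.
- bin_pull (a point): Middle of the wide bin's pull: a round steel bar 10 mm in diameter and 90 mm long, along y, its centre 35 mm in front of the bin's front wall (30 mm clear gap behind it) and 120 mm above the pivot axis, on two 8 mm posts at y = +-40 mm; it turns with the bin (axes as bin_hinge).
- bin_slot (a point): Middle of the floor of the slot at the back of the wide bin, 77.5 mm behind the pivot axis and 4 mm above it; axes as bin_hinge. The slot is 27 mm along x and 142 mm along y; the divider and back wall that bound it stand 50 and 46 mm above this point.
- scraper (a point): Scraper, T-shaped block 100 mm tall, 140 g: a rubber-edged blade 120 mm wide (y), 20 mm thick (x), 30 mm tall, and on its middle an upright grip 30 (y) x 20 mm (x), 30 to 100 mm above the blade's edge. Point: its centre, 50 mm above the edge; z from blade up the grip. Starts blade down in the slot; leans forward up to 0.15 rad in it when the bin is tipped.
- tray: Fixed white sorting tray, origin on the table under its centre. Surface 30 mm up, free area x = -129 to 129 mm, y = -149 to 130 mm; rims 16 mm high on the -x, +x, -y sides, none at +y, where chips drop into the steel catch pan: inside x = -129 to 129 mm, y = 130 to 252 mm, floor 3 mm up, outer wall (y = 254 mm) 48 mm, end walls 38 mm high.
- finds_box: Fixed shallow open cardboard box 150 mm (x) by 85 mm (y), 20 mm high, walls and floor 4 mm; origin at the centre of its underside.
- jar: Bystander: small jar, 48 mm in diameter, 60 mm tall, standing on the table; origin at the centre of its underside.
- lens: Bystander: hand lens lying flat, 8 mm thick, ring 52 mm in diameter at the origin, handle 98 mm along its -x.
- marker: Bystander: marker pen 18 mm thick, 115 mm long along its x, lying on the table; origin below its middle.
- sherd1 (a point): Flat pot sherd, 8 mm thick: two parallel edges 34 mm apart (its y), 34 mm long along x, with a blunt point that adds 15 mm at +x; 22 g. The point is at the centre of the square part, 4 mm above its underside. Starts lying flat on the tray; may be absent.
- sherd2 (a point): Flat pot sherd, 8 mm thick: two parallel edges 34 mm apart (its y), 36 mm long along x, with a blunt point that adds 15 mm at +x; 22 g. The point is at the centre of the square part, 4 mm above its underside. Starts lying flat on the tray; may be absent.
- sherd3 (a point): Flat pot sherd, 8 mm thick: two parallel edges 34 mm apart (its y), 38 mm long along x, with a blunt point that adds 15 mm at +x; 22 g. The point is at the centre of the square part, 4 mm above its underside. Starts lying flat on the tray; may be absent.
- chip1 (a point): Chunky stone chip about 22 x 18 x 14 mm, 12 g; the point is at its centre. Starts lying on the tray; may be absent.
- chip2 (a point): Chunky stone chip about 20 x 19 x 16 mm, 12 g; the point is at its centre. Starts lying on the tray; may be absent.
- chip3 (a point): Chunky stone chip about 24 x 17 x 15 mm, 12 g; the point is at its centre. Starts lying on the tray; may be absent.
- chip4 (a point): Chunky stone chip about 22 x 18 x 14 mm, 12 g; the point is at its centre. Starts lying on the tray; may be absent.
- chip5 (a point): Chunky stone chip about 20 x 19 x 16 mm, 12 g; the point is at its centre. Starts lying on the tray; may be absent.
- chip6 (a point): Chunky stone chip about 24 x 17 x 15 mm, 12 g; the point is at its centre. Starts lying on the tray; may be absent.

How it is judged (in metres and radians):
On the way, in this order (a step that is already met when the one before it is completed fails the run):
1. every pot sherd lies in the finds box (x of sherd1 in the frame of finds_box between -0.071 and 0.071 m and y of sherd1 in the frame of finds_box between -0.0385 and 0.0385 m and z of each of sherd1, sherd2, sherd3 in the frame of finds_box below 0.035 m and x of sherd2 in the frame of finds_box between -0.071 and 0.071 m and y of sherd2 in the frame of finds_box between -0.0385 and 0.0385 m and x of sherd3 in the frame of finds_box between -0.071 and 0.071 m and y of sherd3 in the frame of finds_box between -0.0385 and 0.0385 m), for 0.2 s.
2. the wide bin is tipped well forward (more than 0.5 rad) (value of joint wide_bin above 0.5 rad), for 0.2 s.
3. the scraper is out of the bin (its centre more than 150 mm from the slot's floor) (distance between scraper and bin_slot above 0.15 m), for 0.2 s.
4. every stone chip lies in the catch pan, with the scraper still low over the tray or pan (its centre less than 140 mm above the table) (x of chip1 in the frame of tray between -0.129 and 0.129 m and y of chip1 in the frame of tray between 0.13 and 0.252 m and z of each of chip1, chip2, chip3, chip4, chip5, chip6 in the frame of tray below 0.034 m and x of chip2 in the frame of tray between -0.129 and 0.129 m and y of chip2 in the frame of tray between 0.13 and 0.252 m and x of chip3 in the frame of tray between -0.129 and 0.129 m and y of chip3 in the frame of tray between 0.13 and 0.252 m and x of chip4 in the frame of tray between -0.129 and 0.129 m and y of chip4 in the frame of tray between 0.13 and 0.252 m and x of chip5 in the frame of tray between -0.129 and 0.129 m and y of chip5 in the frame of tray between 0.13 and 0.252 m and x of chip6 in the frame of tray between -0.129 and 0.129 m and y of chip6 in the frame of tray between 0.13 and 0.252 m and x of scraper in the frame of tray between -0.16 and 0.16 m and y of scraper in the frame of tray between -0.17 and 0.24 m and z of scraper in the frame of tray below 0.14 m), for 0.2 s.
At the end, for the whole second after the job is handed in: Sherds in the finds box, chips in the catch pan; scraper at rest, blade down in the slot of the wide bin (within 20 mm across the slot, 30 mm along it, 15 mm in height, 0.35 rad of upright); wide bin shut to 0.05 rad, narrow bin to 0.08 rad (all of step 1 and x of chip1 in the frame of tray between -0.129 and 0.129 m and y of chip1 in the frame of tray between 0.13 and 0.252 m and z of each of chip1, chip2, chip3, chip4, chip5, chip6 in the frame of tray below 0.034 m and x of chip2 in the frame of tray between -0.129 and 0.129 m and y of chip2 in the frame of tray between 0.13 and 0.252 m and x of chip3 in the frame of tray between -0.129 and 0.129 m and y of chip3 in the frame of tray between 0.13 and 0.252 m and x of chip4 in the frame of tray between -0.129 and 0.129 m and y of chip4 in the frame of tray between 0.13 and 0.252 m and x of chip5 in the frame of tray between -0.129 and 0.129 m and y of chip5 in the frame of tray between 0.13 and 0.252 m and x of chip6 in the frame of tray between -0.129 and 0.129 m and y of chip6 in the frame of tray between 0.13 and 0.252 m and x of scraper in the frame of bin_slot between -0.02 and 0.02 m and y of scraper in the frame of bin_slot between -0.03 and 0.03 m and z of scraper in the frame of bin_slot between 0.035 and 0.065 m and angle between scraper's own z axis and vertical below 0.35 rad and value of joint wide_bin below 0.05 rad and value of joint narrow_bin below 0.08 rad and linear speed of scraper_body below 0.03 m/s); the robot touches nothing.
It fails at once if the jar is pushed more than 40 mm from its place (distance of jar from where it was at the start of the episode above 0.04 m).
It fails at once if the lens is pushed more than 40 mm from its place (distance of lens from where it was at the start of the episode above 0.04 m).
It fails at once if the marker is pushed more than 40 mm from its place (distance of marker from where it was at the start of the episode above 0.04 m).
It fails at once if the narrow bin is tipped open (value of joint narrow_bin above 0.25 rad).
Of sherd1_body, sherd2_body, sherd3_body only 2 to 3 are there at a start; the rules pass over those that are not, and their reading is None.
Of chip1_body, chip2_body, chip3_body, chip4_body, chip5_body, chip6_body only 4 to 6 are there at a start; the rules pass over those that are not, and their reading is None.
At some moment in a run one of sherd1_body, sherd2_body, sherd3_body, chip1_body, chip2_body, chip3_body, chip4_body, chip5_body, chip6_body may be knocked a few centimetres aside while the robot is not near it.
It also fails if it takes over 210 s, if anything falls off the work surface, if the arm or the gripper's body presses on something with over 40 N, if the wrist force passes 120 N, or if a joint passes its speed limit or range.

## Working session

There is one attempt and no reset: what is moved stays moved. The work goes in short steps, Python scripts to look and compute and a tool call to move; the robot and the scene stay as the last step left them, time stands still between calls to the robot, and variables do not carry over. Pictures are saved under pics/ and viewed, about 12 in all and at most 16, crops included, and the job is handed in when it is done.

Besides the shell and the picture viewer there is one more tool, called after "Request:" by a JSON object that holds its "fn" and its "kwargs", one argument or row to a line. carry_out: Moves the arm, as the interface text tells. Its arguments: {"type":"object","properties":{"plan":{"type":"array","items":{"type":"array"}},"grip_force":{"type":"number"}},"required":["plan"]}

```bash
mkdir -p pics; cat > h.py <<'E'
import numpy as np, cv2
from plant import r
from scipy.spatial.transform import Rotation as Ro
def cal(n):
    c=r.get_calibration(n); return np.array(c["K"],float),np.array(c["D"],float),np.array(c["rvec"],float),np.array(c["tvec"],float).ravel()
def ray(n,p):
    K,D,rv,t=cal(n); R=cv2.Rodrigues(rv)[0]
    u=cv2.undistortPoints(np.array(p,float).reshape(-1,1,2),K,D).reshape(-1,2)
    d=np.c_[u,np.ones(len(u))]@R; return -R.T@t,d
def onz(n,p,z):
    o,d=ray(n,p); return o+d*((z-o[2])/d[:,2])[:,None]
def proj(n,P):
    K,D,rv,t=cal(n); return cv2.projectPoints(np.array(P,float).reshape(-1,1,3),rv,t,K,D)[0].reshape(-1,2)
def snap(n,f):
    im=cv2.cvtColor(r.capture(n),cv2.COLOR_RGB2BGR); cv2.imwrite("pics/"+f+".png",im); return im
E
python3 - <<'E'
from h import *
np.set_printoptions(precision=3,suppress=True)
for n in("top","scene"):
    snap(n,n+"0"); print(ray(n,[[256,192]]))
a=cv2.imread("pics/top0.png");print(r.get_state())
E
```

```text
(array([ 0.397, -0.057,  0.885]), array([[ 0.211, -0.002, -0.978]]))
(array([ 0.363, -0.679,  0.674]), array([[ 0.231,  0.72 , -0.655]]))
{'time_s': 0.1, 'joints': array([ 84.631,  20.586,   0.636,  -0.019, -70.136, -16.509]), 'qd': array([ 0.111,  0.054,  0.077,  0.095,  0.028, -0.065]), 'joint_torque': array([ -0.003, -58.416,  29.375,   7.015,   0.01 ,  -0.   ]), 'tcp_pos': array([0.251, 0.626, 0.404]), 'eef_rot': array([179.913,  -0.008, -21.884]), 'contact_force': array([ 0.38 ,  0.582, -0.271]), 'moment': array([0.013, 0.046, 0.021]), 'gripper_width': 0.08763436959131457}
```

View pics/top0.png

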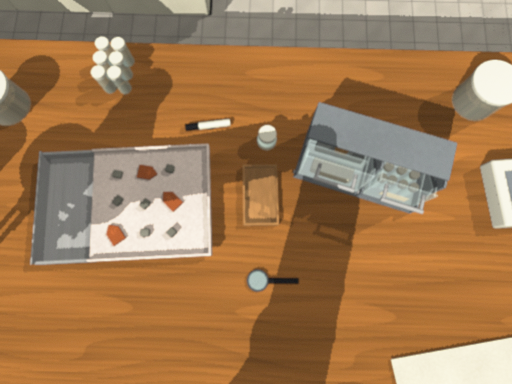

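View pics/scene0.png

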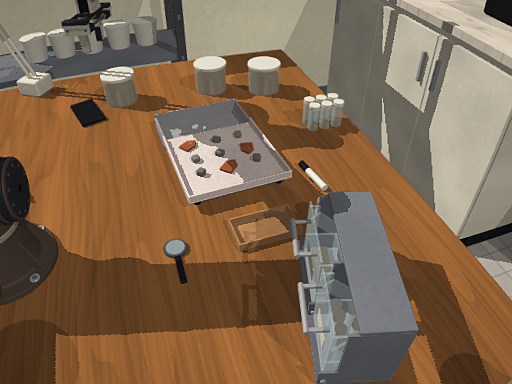

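Top view: the tray spans (38–210, 145–262) with the pan at its left end. It holds 3 sherds at (147,172), (172,201) and (116,234), and 6 grey chips. The finds box is at (261,196), the bin unit at (375,158), and the wide bin is the left one.

```bash
cat > det.py <<'E'
from h import *
np.set_printoptions(precision=3,suppress=True)
def items(im,box=None):
    hsv=cv2.cvtColor(im,cv2.COLOR_BGR2HSV).astype(int)
    H,S,V=hsv[...,0],hsv[...,1],hsv[...,2]
    reg=np.zeros(H.shape,np.uint8); reg[150:262,40:210]=1
    red=((S>130)&((H<12)|(H>172))&(V>70)&(reg>0)).astype(np.uint8)
    ch=((V<135)&(S<90)&(reg>0)).astype(np.uint8); ch[:,:95]=0
    out={}
    for nm,m,z,lo in(("sherd",red,.038,60),("chip",ch,.038,20)):
        cs=[c for c in cv2.findContours(m,0,2)[0] if cv2.contourArea(c)>lo]
        for c in cs:
            M=cv2.moments(c);p=[M['m10']/M['m00'],M['m01']/M['m00']]
            W=onz("top",c.reshape(-1,2),z)[:,:2]
            w=onz("top",[p],z)[0]
            (cx,cy),(a,b),an=cv2.minAreaRect((W*1000).astype(np.float32))
            print(nm,np.round(p,1),"c",w,"rect",np.round([cx,cy,a,b,an],1),cv2.contourArea(c))
            if nm=="sherd": print((cv2.approxPolyDP((W*1000).astype(np.float32).reshape(-1,1,2),4,True).reshape(-1,2)).round().tolist())
if __name__=="__main__":
    im=cv2.imread("pics/top0.png"); items(im)
    print("tray corners",onz("top",[[94,150],[209,145],[210,255],[90,262],[39,153],[33,263]],.046))
    print("box",onz("top",[[245,167],[279,166],[279,224],[244,225]],.02))
    print("unit top",onz("top",[[320,104],[455,142],[445,180],[311,137]],.168))
    a=cv2.resize(im[95:240,225:465],None,fx=3.3,fy=3.3,interpolation=cv2.INTER_CUBIC); cv2.imwrite("pics/c1.png",a)
E
python3 det.py
```

```text
sherd [114.8 234. ] c [0.468 0.269 0.038] rect [470.5 270.5  44.5  30.8  37.3] 201.0
[[489.0, 283.0], [468.0, 287.0], [445.0, 268.0], [464.0, 247.0], [487.0, 266.0]]
sherd [171.3 200.2] c [0.553 0.143 0.038] rect [555.1 146.2  47.2  30.   48.5] 193.5
[[572.0, 162.0], [555.0, 163.0], [529.0, 137.0], [552.0, 120.0], [573.0, 146.0]]
sherd [145.7 172. ] c [0.62  0.211 0.038] rect [620.3 208.8  42.4  30.2  81.9] 163.0
[[612.0, 231.0], [608.0, 226.0], [606.0, 202.0], [616.0, 188.0], [633.0, 199.0], [638.0, 224.0]]
chip [145.6 202.1] c [0.547 0.204 0.038] rect [546.  205.1  19.3  19.9  49.1] 41.5
chip [117.1 200.6] c [0.548 0.273 0.038] rect [548.1 272.7  23.   25.2  65.7] 78.5
chip [116.7 174.2] c [0.613 0.281 0.038] rect [613.3 281.2  20.1  26.9   1.8] 71.0
chip [168.9 168.9] c [0.63  0.155 0.038] rect [629.3 155.3  24.6  27.2  68.2] 76.5
chip [114.1 151.4] c [0.67  0.294 0.038] rect [670.9 287.8   6.6 105.7   4.7] 65.0
tray corners [[0.67  0.34  0.046]
 [0.691 0.06  0.046]
 [0.427 0.043 0.046]
 [0.403 0.315 0.046]
 [0.658 0.472 0.046]
 [0.396 0.445 0.046]]
box [[ 0.646 -0.029  0.02 ]
 [ 0.651 -0.113  0.02 ]
 [ 0.506 -0.116  0.02 ]
 [ 0.501 -0.032  0.02 ]]
unit top [[ 0.748 -0.189  0.168]
 [ 0.671 -0.469  0.168]
 [ 0.588 -0.441  0.168]
 [ 0.673 -0.17   0.168]]
```

View pics/c1.png

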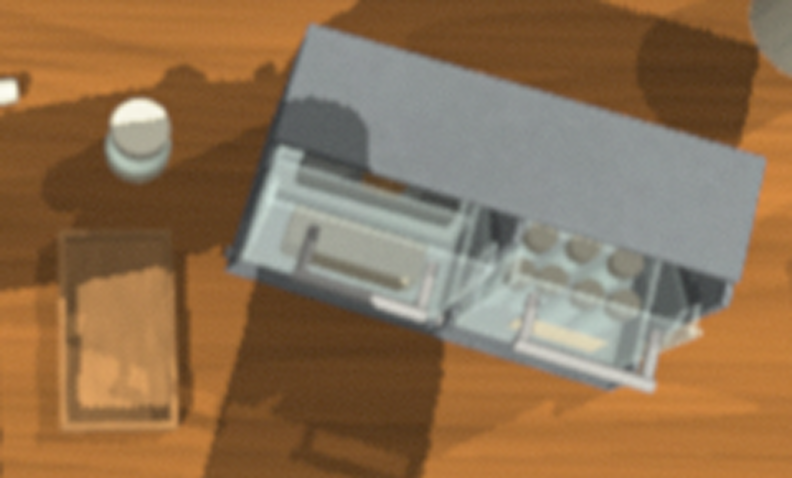

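```bash
cat >> h.py <<'E'
np.set_printoptions(precision=4,suppress=True)
def to(p,rpy):
    "shift in current tool frame, then turn"
    s=r.get_state(); R=Ro.from_euler('xyz',s["eef_rot"],degrees=True); T=Ro.from_euler('xyz',rpy,degrees=True)
    print("shift",R.inv().apply(np.array(p)-s["tcp_pos"]),"turn",(R.inv()*T).as_rotvec(degrees=True),"| shift if turned first",T.inv().apply(np.array(p)-s["tcp_pos"]))
E
python3 - <<'E'
from h import *
to([.621,.213,.30],[180,0,-98])
im=cv2.imread("pics/scene0.png")
cv2.imwrite("pics/c2.png",cv2.resize(im[170:384,210:430],None,fx=2.8,fy=2.8,interpolation=cv2.INTER_CUBIC))
E
```

```text
shift [0.4969 0.2455 0.1042] turn [ 0.069  -0.0645 76.116 ] | shift if turned first [ 0.3578 -0.4235  0.1038]
```

View pics/c2.png

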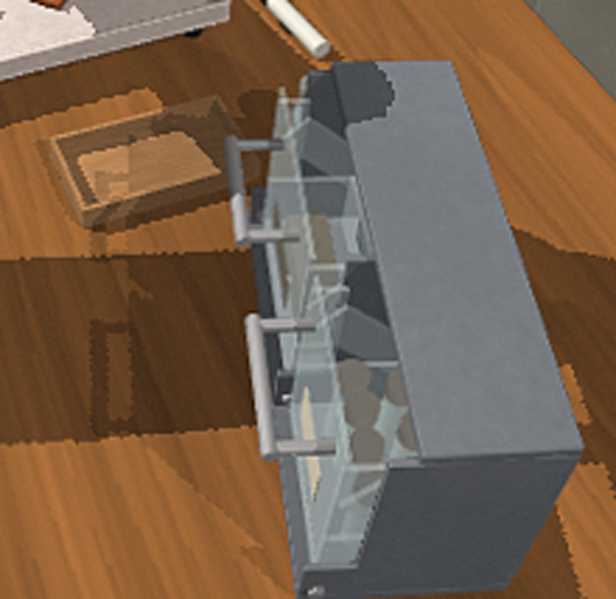

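Request:
{"fn": "carry_out", "kwargs": {
  "plan": [
    [[0.035,0.018,0.007],[0,0,0],100],
    [[0.035,0.018,0.007],[0,0,0],100],
    [[0.035,0.018,0.007],[0,0,0],100],
    [[0.035,0.018,0.007],[0,0,0],100],
    [[0.035,0.018,0.007],[0,0,0],100],
    [[0.035,0.018,0.007],[0,0,0],100],
    [[0.035,0.018,0.007],[0,0,0],100],
    [[0.035,0.018,0.007],[0,0,0],100],
    [[0.035,0.018,0.007],[0,0,0],100],
    [[0.035,0.018,0.007],[0,0,0],100],
    [[0.035,0.018,0.007],[0,0,0],100],
    [[0.035,0.018,0.007],[0,0,0],100]
  ],
  "grip_force": 15
}}

```text
time_s: 1.1
tcp_pos: [0.5616, 0.2677, 0.3201]
eef_rot: [180.0, 0.0, -21.9]
contact_force: [0.4, 0.5, -0.0]
gripper_width: 0.0532
```

Request:
{"fn": "carry_out", "kwargs": {
  "plan": [
    [[0,0,0],[0,0,6.9],100],
    [[0,0,0],[0,0,6.9],100],
    [[0,0,0],[0,0,6.9],100],
    [[0,0,0],[0,0,6.9],100],
    [[0,0,0],[0,0,6.9],100],
    [[0,0,0],[0,0,6.9],100],
    [[0,0,0],[0,0,6.9],100],
    [[0,0,0],[0,0,6.9],100],
    [[0,0,0],[0,0,6.9],100],
    [[0,0,0],[0,0,6.9],100],
    [[0,0,0],[0,0,7.0],100],
    [[0,0,0],[0,0,0],100]
  ]
}}

```text
time_s: 2.1
tcp_pos: [0.5606, 0.2693, 0.3202]
eef_rot: [180.0, -0.0, -98.2]
contact_force: [0.6, -0.0, -0.2]
gripper_width: 0.053
```

```bash
python3 - <<'E'
from h import *
to([.621,.213,.212],[180,0,-98])
s=r.get_state();print(s["joints"],s["eef_rot"],s["gripper_width"])
print(onz("scene",[[293.2,220],[295.7,255.7],[300,284.3],[305.7,330.7]],.132))
print(onz("top",[[225+372/3.3,95+302/3.3],[225+425/3.3,95+315/3.3],[225+525/3.3,95+340/3.3],[225+655/3.3,95+385/3.3]],.132))
E
```

```text
shift [ 0.0471 -0.0678  0.1082] turn [ 0.0375 -0.0316 -0.2089] | shift if turned first [ 0.0474 -0.0676  0.1082]
[ 43.6168  19.3268 -12.7625  -0.0116 -57.9587 -51.8196] [179.9626  -0.0317 -98.2089] 0.05298190690446083
[[ 0.5968 -0.1809  0.132 ]
 [ 0.5687 -0.2638  0.132 ]
 [ 0.553  -0.3223  0.132 ]
 [ 0.5294 -0.4035  0.132 ]]
[[ 0.5765 -0.2319  0.132 ]
 [ 0.569  -0.2658  0.132 ]
 [ 0.5545 -0.3293  0.132 ]
 [ 0.5279 -0.4103  0.132 ]]
```

Request:
{"fn": "carry_out", "kwargs": {
  "plan": [
    [[0.024,-0.034,0.0],[0,0,0],100],
    [[0.023,-0.034,0.0],[0,0,0],100],
    [[0,0,0.03],[0,0,0],100],
    [[0,0,0.03],[0,0,0],100],
    [[0,0,0.03],[0,0,0],100],
    [[0,0,0.01],[0,0,0],100],
    [[0,0,0.01],[0,0,0],100],
    [[0,0,0],[0,0,0],100],
    [[0,0,0],[0,0,0],180],
    [[0,0,0],[0,0,0],180],
    [[0,0,0],[0,0,0],180],
    [[0,0,0],[0,0,0],180]
  ]
}}

```text
time_s: 3.1
tcp_pos: [0.6219, 0.2139, 0.2118]
eef_rot: [-179.9, 0.1, -97.8]
contact_force: [-0.9, 0.7, 3.0]
gripper_width: 0.0337
```

```bash
python3 - <<'E'
from h import *
to([.620,-.08,.25],[180,0,-90])
s=r.get_state();print(s["tcp_pos"],s["gripper_width"])
E
```

```text
shift [ 0.2914 -0.0382 -0.0385] turn [-0.0866  0.0681 -7.8406] | shift if turned first [ 0.2939  0.0019 -0.0382]
[0.6219 0.2139 0.2118] 0.03365382869684299
```

Request:
{"fn": "carry_out", "kwargs": {
  "plan": [
    [[0,0,-0.03],[0,0,0],180],
    [[0,0,-0.03],[0,0,0],180],
    [[0,0,0],[0,0,-4],180],
    [[0,0,0],[0,0,-4],180],
    [[0.037,0.0,0.0],[0,0,0],180],
    [[0.037,0.0,0.0],[0,0,0],180],
    [[0.037,0.0,0.0],[0,0,0],180],
    [[0.037,0.0,0.0],[0,0,0],180],
    [[0.037,0.0,0.0],[0,0,0],180],
    [[0.037,0.0,0.0],[0,0,0],180],
    [[0.037,0.0,0.0],[0,0,0],180],
    [[0.03,0.004,0.0],[0,0,0],180]
  ]
}}

```text
time_s: 4.1
tcp_pos: [0.6184, -0.0777, 0.2714]
eef_rot: [-179.9, -0.0, -89.9]
contact_force: [1.9, 0.9, -0.1]
gripper_width: 0.0335
```

Request:
{"fn": "carry_out", "kwargs": {
  "plan": [
    [[0,0,0.03],[0,0,0],180],
    [[0,0,0.03],[0,0,0],180],
    [[0,0,0.004],[0,0,0],180],
    [[0,0,0],[0,0,0],180],
    [[0,0,0],[0,0,0],110],
    [[0,0,0],[0,0,0],110],
    [[0,0,0],[0,0,0],110],
    [[0,0,-0.03],[0,0,0],100],
    [[0,0,-0.03],[0,0,0],100],
    [[0,0,-0.03],[0,0,0],100],
    [[0,0,0],[0,0,0],100]
  ]
}}

```text
time_s: 5.02
tcp_pos: [0.6205, -0.0751, 0.3048]
eef_rot: [-179.3, 0.0, -89.8]
contact_force: [1.6, -0.6, 1.0]
gripper_width: 0.0532
```

```bash
python3 - <<'E'
from h import *
import det
im=snap("top","t1"); det.items(im)
to([.553,.143,.27],[180,0,-132])
to([.466,.267,.27],[180,0,-140.4])
E
```

```text
sherd [171.4 199.9] c [0.554 0.143 0.038] rect [555.3 144.8  45.6  28.3  47.8] 195.5
[[572.0, 160.0], [550.0, 161.0], [529.0, 137.0], [552.0, 120.0], [573.0, 143.0]]
chip [172.3 231.2] c [0.479 0.135 0.038] rect [479.7 134.6  15.3  17.8  48.3] 41.5
chip [122.7 204.7] c [0.538 0.258 0.038] rect [542.4 252.9 280.1 142.7   7.1] 6135.0
shift [-0.218  0.066  0.032] turn [-0.47   0.232 42.192] | shift if turned first [-0.117  0.195  0.032]
shift [-0.343  0.153  0.031] turn [-0.457  0.269 50.592] | shift if turned first [-0.1    0.361  0.032]
```

View pics/t1.png

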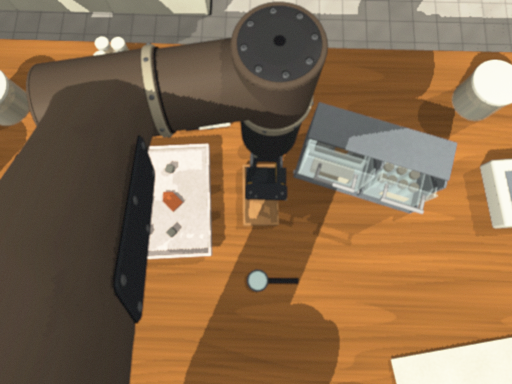

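The arm hides the left of the tray. Sherd B is still at (171,200).

Request:
{"fn": "carry_out", "kwargs": {
  "plan": [
    [[-0.036,0.011,0.0],[0,0,0],100],
    [[-0.036,0.011,0.0],[0,0,0],100],
    [[-0.036,0.011,0.0],[0,0,0],100],
    [[-0.036,0.011,0.0],[0,0,0],100],
    [[-0.036,0.011,0.0],[0,0,0],100],
    [[-0.038,0.011,0.032],[0,0,0],100],
    [[0,0,0],[0,0,7],100],
    [[0,0,0],[0,0,7],100],
    [[0,0,0],[0,0,7],100],
    [[0,0,0],[0,0,7],100],
    [[0,0,0],[0,0,7],100],
    [[0,0,0],[0,0,7],100]
  ]
}}

```text
time_s: 6.07
tcp_pos: [0.5536, 0.1358, 0.2706]
eef_rot: [180.0, 0.0, -132.2]
contact_force: [-1.4, -0.3, 0.1]
gripper_width: 0.0533
```

```bash
python3 - <<'E'
from h import *
to([.552,.141,.210],[180,0,-132])
E
```

```text
shift [-0.0027  0.0047  0.0606] turn [ 0.      0.0182 -0.1875] | shift if turned first [-0.0027  0.0047  0.0606]
```

Request:
{"fn": "carry_out", "kwargs": {
  "plan": [
    [[-0.003,0.005,0.0],[0,0,0],100],
    [[0,0,0.025],[0,0,0],100],
    [[0,0,0.025],[0,0,0],100],
    [[0,0,0.011],[0,0,0],100],
    [[0,0,0],[0,0,0],100],
    [[0,0,0],[0,0,0],180],
    [[0,0,0],[0,0,0],180],
    [[0,0,0],[0,0,0],180],
    [[0,0,0],[0,0,0],180],
    [[0,0,-0.03],[0,0,0],180],
    [[0,0,-0.03],[0,0,0],180],
    [[0,0,0],[0,0,0],180]
  ]
}}

```text
time_s: 7.07
tcp_pos: [0.554, 0.1419, 0.2749]
eef_rot: [-179.8, 0.4, -131.8]
contact_force: [2.1, 1.0, 0.7]
gripper_width: 0.0339
```

```bash
python3 - <<'E'
from h import *
to([.576,-.075,.27],[180,0,-90])
E
```

```text
shift [ 0.1471 -0.1609  0.0045] turn [ -0.3386   0.3199 -41.7694] | shift if turned first [ 0.2169 -0.022   0.0049]
```

Request:
{"fn": "carry_out", "kwargs": {
  "plan": [
    [[0.025,-0.027,0.0],[0,0,-7],180],
    [[0,0,0],[0,0,-7],180],
    [[0,0,0],[0,0,-7],180],
    [[0,0,0],[0,0,-7],180],
    [[0,0,0],[0,0,-7],180],
    [[0,0,0],[0,0,-6.8],180]
  ]
}}

```text
time_s: 7.57
tcp_pos: [0.5556, 0.1043, 0.2695]
eef_rot: [-180.0, 0.0, -89.7]
contact_force: [1.1, 0.5, -0.2]
gripper_width: 0.0335
```

```bash
python3 - <<'E'
from h import *
to([.576,-.075,.27],[180,0,-90])
E
```

```text
shift [ 0.1794 -0.0196 -0.0005] turn [-0.0187  0.0134  0.2702] | shift if turned first [ 0.1793 -0.0204 -0.0005]
```

Request:
{"fn": "carry_out", "kwargs": {
  "plan": [
    [[0.036,-0.004,0.0],[0,0,0],180],
    [[0.036,-0.004,0.0],[0,0,0],180],
    [[0.036,-0.004,0.0],[0,0,0],180],
    [[0.036,-0.004,0.0],[0,0,0],180],
    [[0.035,-0.004,0.0],[0,0,0],180],
    [[0,0,0.03],[0,0,0],180],
    [[0,0,0.03],[0,0,0],180],
    [[0,0,0],[0,0,0],180],
    [[0,0,0],[0,0,0],110],
    [[0,0,0],[0,0,0],110],
    [[0,0,-0.03],[0,0,0],100],
    [[0,0,-0.03],[0,0,0],100]
  ]
}}

```text
time_s: 8.57
tcp_pos: [0.5752, -0.074, 0.2707]
eef_rot: [179.9, -0.0, -90.0]
contact_force: [0.8, -0.1, -0.3]
gripper_width: 0.0518
```

```bash
python3 - <<'E'
from h import *
to([.466,.267,.27],[180,0,-140.4])
E
```

```text
shift [-0.341   0.1093  0.0007] turn [ 0.061 -0.066 50.391] | shift if turned first [-0.1332  0.3324  0.0007]
```

Request:
{"fn": "carry_out", "kwargs": {
  "plan": [
    [[-0.034,0.011,0.0],[0,0,5],100],
    [[-0.034,0.008,0.0],[0,0,0],100]
  ]
}}

```text
time_s: 8.73
tcp_pos: [0.5599, -0.0056, 0.2738]
eef_rot: [-179.6, 0.1, -95.5]
contact_force: [-1.7, 1.5, -1.2]
gripper_width: 0.0532
```

```bash
python3 - <<'E'
from h import *
to([.466,.267,.27],[180,0,-140.4])
E
```

```text
shift [-0.2624  0.1194  0.0037] turn [-0.3015  0.2844 44.9299] | shift if turned first [-0.1014  0.2699  0.0038]
```

Request:
{"fn": "carry_out", "kwargs": {
  "plan": [
    [[-0.036,0.017,0.0],[0,0,0],100],
    [[-0.036,0.017,0.0],[0,0,0],100],
    [[-0.036,0.017,0.0],[0,0,0],100],
    [[-0.036,0.017,0.0],[0,0,0],100],
    [[-0.036,0.017,0.0],[0,0,0],100],
    [[-0.036,0.017,0.0],[0,0,0],100],
    [[-0.036,0.017,0.0],[0,0,0],100],
    [[0,0,0],[0,0,7],100],
    [[0,0,0],[0,0,7],100],
    [[0,0,0],[0,0,7],100],
    [[0,0,0],[0,0,7],100],
    [[0,0,0],[0,0,7],100]
  ]
}}

```text
time_s: 9.73
tcp_pos: [0.4631, 0.2569, 0.2719]
eef_rot: [-180.0, 0.2, -130.3]
contact_force: [0.8, 0.0, 0.5]
gripper_width: 0.0532
```

Request:
{"fn": "carry_out", "kwargs": {
  "plan": [
    [[0,0,0],[0,0,5],100],
    [[0,0,0],[0,0,5],100],
    [[0,0,0],[0,0,0],100]
  ]
}}

```text
time_s: 9.98
tcp_pos: [0.4633, 0.2566, 0.2717]
eef_rot: [180.0, 0.2, -140.2]
contact_force: [1.1, 0.5, -0.3]
gripper_width: 0.0534
```

```bash
python3 - <<'E'
from h import *
to([.466,.267,.210],[180,0,-140.4])
snap("scene","s1")
E
```

```text
shift [-0.0085  0.0062  0.0617] turn [0.0187 0.2081 0.1797] | shift if turned first [-0.0087  0.0063  0.0617]
```

View pics/s1.png

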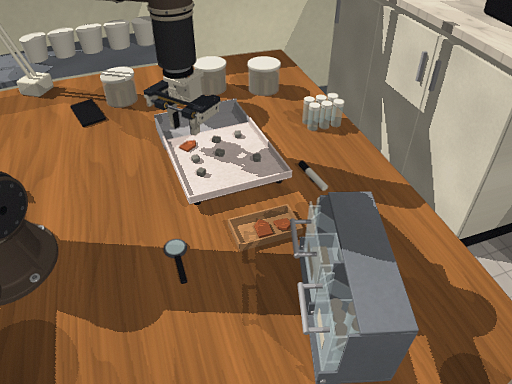

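Two sherds lie in the box at (263,228) and (283,224). The last one, at (188,146), has not moved, and the gripper is above it.

Request:
{"fn": "carry_out", "kwargs": {
  "plan": [
    [[-0.009,0.006,0.0],[0,0,0],100],
    [[0,0,0.025],[0,0,0],100],
    [[0,0,0.025],[0,0,0],100],
    [[0,0,0.012],[0,0,0],100],
    [[0,0,0],[0,0,0],100],
    [[0,0,0],[0,0,0],180],
    [[0,0,0],[0,0,0],180],
    [[0,0,0],[0,0,0],180],
    [[0,0,0],[0,0,0],180],
    [[0,0,-0.03],[0,0,0],180],
    [[0,0,-0.03],[0,0,0],180],
    [[0,0,0],[0,0,0],180]
  ]
}}

```text
time_s: 11.03
tcp_pos: [0.4678, 0.2676, 0.2727]
eef_rot: [-180.0, 0.4, -139.9]
contact_force: [0.8, 0.9, 0.4]
gripper_width: 0.0339
```

Request:
{"fn": "carry_out", "kwargs": {
  "plan": [
    [[0,0,0],[0,0,-7],180],
    [[0,0,0],[0,0,-7],180],
    [[0,0,0],[0,0,-7],180],
    [[0,0,0],[0,0,-7],180],
    [[0,0,0],[0,0,-7],180],
    [[0,0,0],[0,0,-7],180],
    [[0,0,0],[0,0,-7],180],
    [[0,0,0],[0,0,-1.2],180],
    [[0,0,0],[0,0,0],180]
  ]
}}

```text
time_s: 11.78
tcp_pos: [0.4663, 0.2662, 0.2674]
eef_rot: [-180.0, 0.0, -90.0]
contact_force: [-0.5, 0.0, 0.2]
gripper_width: 0.0335
```

```bash
python3 - <<'E'
from h import *
to([.535,-.075,.27],[180,0,-90])
E
```

```text
shift [ 0.3412 -0.0685 -0.0026] turn [-0.0008  0.0068  0.0397] | shift if turned first [ 0.3412 -0.0687 -0.0026]
```

Request:
{"fn": "carry_out", "kwargs": {
  "plan": [
    [[0.034,-0.007,0.0],[0,0,0],180],
    [[0.034,-0.007,0.0],[0,0,0],180],
    [[0.034,-0.007,0.0],[0,0,0],180],
    [[0.034,-0.007,0.0],[0,0,0],180],
    [[0.034,-0.007,0.0],[0,0,0],180],
    [[0.034,-0.007,0.0],[0,0,0],180],
    [[0.034,-0.007,0.0],[0,0,0],180],
    [[0.034,-0.007,0.0],[0,0,0],180],
    [[0.034,-0.007,0.0],[0,0,0],180],
    [[0.034,-0.006,0.0],[0,0,0],180],
    [[0,0,0],[0,0,0],180]
  ]
}}

```text
time_s: 12.7
tcp_pos: [0.5364, -0.0781, 0.2672]
eef_rot: [180.0, -0.0, -90.3]
contact_force: [-0.2, 0.0, -0.3]
gripper_width: 0.0338
```

Request:
{"fn": "carry_out", "kwargs": {
  "plan": [
    [[0,0,0.03],[0,0,0],180],
    [[0,0,0.03],[0,0,0],180],
    [[0,0,0],[0,0,0],180],
    [[0,0,0],[0,0,0],110],
    [[0,0,0],[0,0,0],110],
    [[0,0,-0.03],[0,0,0],100],
    [[0,0,-0.03],[0,0,0],100],
    [[0,0,-0.03],[0,0,0],100],
    [[-0.03,0.03,0],[0,0,0],100],
    [[-0.03,0.03,0],[0,0,0],100],
    [[-0.03,0.03,0],[0,0,0],100],
    [[0,0,0],[0,0,0],100]
  ]
}}

```text
time_s: 13.7
tcp_pos: [0.4436, 0.0173, 0.2997]
eef_rot: [-179.8, 0.1, -89.7]
contact_force: [-1.0, -0.5, -0.5]
gripper_width: 0.0532
```

```bash
python3 - <<'E'
from h import *
a=snap("scene","s2"); b=snap("top","t2")
cv2.imwrite("pics/c3.png",np.hstack([cv2.resize(a[80:280,150:340],(380,400)),cv2.resize(b[130:270,30:220],(400,400))]))
E
```

```text
(no output)
```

View pics/c3.png

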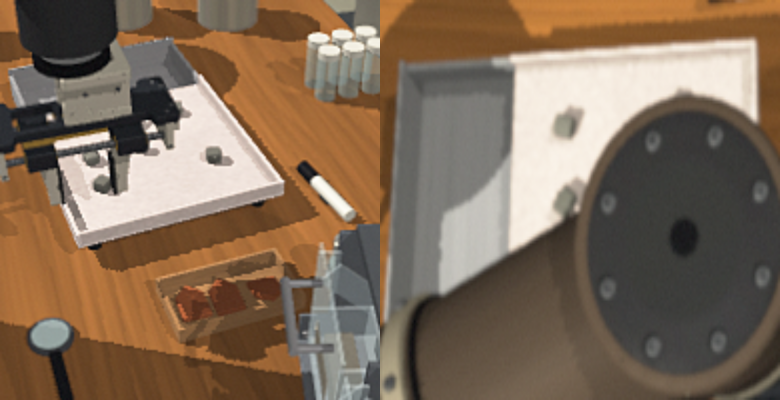

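All three sherds lie in the box. Next I tip the wide bin by its pull, keeping clear of the narrow bin.

```bash
python3 - <<'E'
from h import *
to([.582,-.222,.36],[180,0,-106.4])
E
```

```text
shift [ 0.2387 -0.1339 -0.0598] turn [-0.2405  0.1423 16.7357] | shift if turned first [ 0.1902 -0.1968 -0.06  ]
```

Request:
{"fn": "carry_out", "kwargs": {
  "plan": [
    [[0,0,-0.03],[0,0,0],150],
    [[0,0,-0.03],[0,0,0],206],
    [[0.03,-0.0167,0.0],[0,0,0],206],
    [[0.03,-0.0167,0.0],[0,0,0],206],
    [[0.03,-0.0167,0.0],[0,0,0],206],
    [[0.03,-0.0167,0.0],[0,0,0],206],
    [[0.03,-0.0167,0.0],[0,0,0],206],
    [[0.03,-0.0167,0.0],[0,0,0],206],
    [[0.03,-0.0167,0.0],[0,0,0],206],
    [[0.029,-0.017,0.0],[0,0,5.6],206],
    [[0,0,0],[0,0,5.6],206],
    [[0,0,0],[0,0,5.6],206]
  ]
}}

```text
time_s: 14.8
tcp_pos: [0.5827, -0.2275, 0.3576]
eef_rot: [-180.0, -0.0, -107.2]
contact_force: [0.2, -0.2, 0.1]
gripper_width: 0.0172
```

```bash
python3 - <<'E'
from h import *
to([.582,-.222,.36],[180,0,-106.4])
im=snap("scene","s3")
print(r.get_state()["gripper_width"])
cv2.imwrite("pics/c4.png",cv2.resize(im[130:384,210:430],None,fx=2.3,fy=2.3,interpolation=cv2.INTER_CUBIC))
E
```

```text
shift [-0.0051  0.0023 -0.0024] turn [-0.0205 -0.0247 -0.8133] | shift if turned first [-0.0051  0.0022 -0.0024]
0.017211446647186643
```

View pics/c4.png

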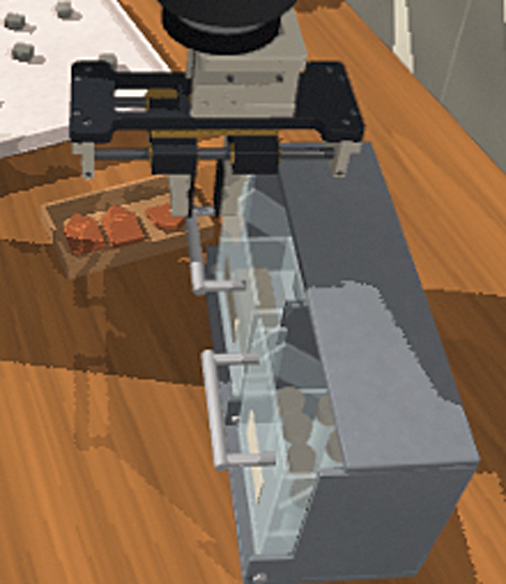

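The fingers straddle the bar line, with crop positions around (180–215, 210). Descending with small rows.

Request:
{"fn": "carry_out", "kwargs": {
  "plan": [
    [[-0.005,0.002,0.0],[0,0,-0.8],206],
    [[0,0,0.01],[0,0,0],206],
    [[0,0,0.01],[0,0,0],206],
    [[0,0,0.01],[0,0,0],206],
    [[0,0,0.005],[0,0,0],206],
    [[0,0,0.005],[0,0,0],206],
    [[0,0,0],[0,0,0],206]
  ]
}}

```text
time_s: 15.43
tcp_pos: [0.5809, -0.2187, 0.3159]
eef_rot: [179.9, -0.0, -105.9]
contact_force: [0.0, 0.4, 0.1]
gripper_width: 0.017
```

Request:
{"fn": "carry_out", "kwargs": {
  "plan": [
    [[0,0,0.004],[0,0,0],206],
    [[0,0,0.004],[0,0,0],206],
    [[0,0,0.004],[0,0,0],206],
    [[0,0,0.004],[0,0,0],206],
    [[0,0,0],[0,0,0],206]
  ]
}}

```text
time_s: 15.85
tcp_pos: [0.581, -0.219, 0.3005]
eef_rot: [179.9, -0.0, -105.9]
contact_force: [-0.9, -0.6, -0.5]
gripper_width: 0.0166
```

Request:
{"fn": "carry_out", "kwargs": {
  "plan": [
    [[0,0,0],[0,0,0],235],
    [[0,0,0],[0,0,0],235],
    [[0,0,0],[0,0,0],235],
    [[0,0,0],[0,0,0],235]
  ],
  "grip_force": 10
}}

```text
time_s: 16.18
tcp_pos: [0.5818, -0.2191, 0.3016]
eef_rot: [-179.9, 0.0, -105.9]
contact_force: [5.1, -1.9, -5.1]
gripper_width: 0.0091
```

Request:
{"fn": "carry_out", "kwargs": {
  "plan": [
    [[0,0.015,0.002],[3,0,0],235],
    [[0,0.015,0.002],[3,0,0],235],
    [[0,0.015,0.002],[3,0,0],235],
    [[0,0.015,0.002],[3,0,0],235],
    [[0,0,0],[0,0,0],235]
  ]
}}

```text
time_s: 16.6
tcp_pos: [0.5215, -0.202, 0.2873]
eef_rot: [-167.9, 0.1, -105.9]
contact_force: [6.6, -0.7, -15.4]
gripper_width: 0.0093
```

Request:
{"fn": "carry_out", "kwargs": {
  "plan": [
    [[0,0.015,0.003],[3,0,0],235],
    [[0,0.015,0.002],[3,0,0],235],
    [[0,0.015,0.003],[3,0,0],235],
    [[0,0.015,0.002],[3,0,0],235],
    [[0,0,0],[0,0,0],235]
  ]
}}

```text
time_s: 17.02
tcp_pos: [0.4849, -0.2019, 0.2746]
eef_rot: [-157.1, -1.3, -106.2]
contact_force: [1.6, 13.8, 1.1]
gripper_width: 0.0095
```

```bash
python3 - <<'E'
from h import *
s=r.get_state(); print(s["joints"],s["tcp_pos"],s["contact_force"],s["moment"])
im=snap("scene","s4")
cv2.imwrite("pics/c5.png",cv2.resize(im[110:384,180:430],None,fx=2.1,fy=2.1,interpolation=cv2.INTER_CUBIC))
E
```

```text
[ -2.1672   7.7892 -49.9827  33.2115 -12.1212 -45.0861] [ 0.4849 -0.2019  0.2746] [ 1.5951 13.7636  1.1499] [5.9689 0.2349 2.1983]
```

View pics/c5.png

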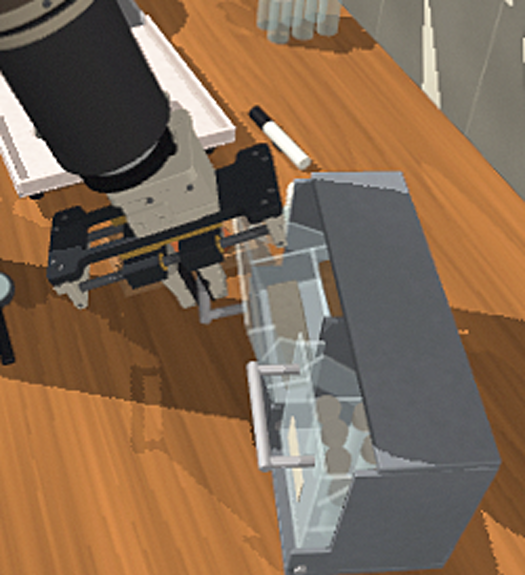

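The bin is about 0.4 rad open, but tilting the tool further runs into the wrist singularity (q5 = -12°). I'll release the bar and finish tipping with an upright tool, pulling the front wall from inside.

Request:
{"fn": "carry_out", "kwargs": {
  "plan": [
    [[0,0,0],[0,0,0],200],
    [[0,0,0],[0,0,0],200],
    [[0,0,0],[0,0,0],200]
  ]
}}

```text
time_s: 17.32
tcp_pos: [0.4848, -0.2034, 0.2741]
eef_rot: [-157.3, -1.2, -106.6]
contact_force: [0.2, -0.5, 0.2]
gripper_width: 0.0181
```

Request:
{"fn": "carry_out", "kwargs": {
  "plan": [
    [[0,0,-0.015],[0,0,0],200],
    [[0,0,-0.015],[0,0,0],200],
    [[0,0,-0.015],[0,0,0],200],
    [[0,0,-0.02],[0,0,0],200],
    [[0,0,-0.02],[0,0,0],200]
  ]
}}

```text
time_s: 17.73
tcp_pos: [0.4533, -0.192, 0.3526]
eef_rot: [-157.4, -1.2, -106.6]
contact_force: [0.0, -0.3, 0.2]
gripper_width: 0.019
```

```bash
python3 - <<'E'
from h import *
s=r.get_state(); print(s["joints"])
to([.45,-.19,.36],[180,0,-106.4])
E
```

```text
[  2.5074  -1.242  -42.6174  17.4797 -28.5654 -32.7441]
shift [-0.0009  0.0005 -0.0083] turn [-22.6341  -1.1917   0.0758] | shift if turned first [-0.001   0.0037 -0.0074]
```

Request:
{"fn": "carry_out", "kwargs": {
  "plan": [
    [[0,0,-0.003],[-5.7,-0.3,0],255],
    [[0,0,-0.003],[-5.7,-0.3,0],255],
    [[0,0,0],[-5.6,-0.3,0],255],
    [[0,0,0],[-5.6,-0.3,0],255],
    [[0,0,0],[0,0,-6.4],255],
    [[0,0,0],[0,0,-6.4],255],
    [[0,0,0],[0,0,-6.4],255],
    [[0,0,0],[0,0,-6.4],255],
    [[0,0,0],[0,0,-6.4],255],
    [[0,0,0],[0,0,-6.4],255],
    [[0,0,0],[0,0,-6.4],255]
  ]
}}

```text
time_s: 18.65
tcp_pos: [0.4517, -0.1912, 0.3577]
eef_rot: [-179.9, -0.0, -61.2]
contact_force: [1.3, 0.2, 0.1]
gripper_width: 0.0004
```

Request:
{"fn": "carry_out", "kwargs": {
  "plan": [
    [[0,0,0],[0,0,-6.4],255],
    [[0,0,0],[0,0,-6.4],255],
    [[0,0,0],[0,0,-6.4],255],
    [[0,0,0],[0,0,-6.4],255],
    [[0,0,0],[0,0,-6.4],255],
    [[0,0,0],[0,0,-6.4],255],
    [[0,0,0],[0,0,-6.4],255],
    [[0,0,0],[0,0,0],255]
  ]
}}

```text
time_s: 19.32
tcp_pos: [0.4517, -0.1912, 0.3577]
eef_rot: [-180.0, -0.1, -16.4]
contact_force: [-0.1, -0.1, 0.3]
gripper_width: 0.0002
```

```bash
python3 - <<'E'
from h import *
h=np.array([.6166,-.2324,.012]);ux=np.array([.959,-.282,0])
to(h+ux*-.018+[0,0,.348],[180,0,-16.4])
s=r.get_state();print(s["joints"],s["gripper_width"])
E
```

```text
shift [ 0.1518 -0.0071 -0.002 ] turn [-0.0361 -0.0882 -0.0012] | shift if turned first [ 0.1518 -0.0071 -0.0023]
[  0.0669   5.2118 -25.9931  -0.0112 -58.7002  73.5377] 0.0002373317165854866
```

Request:
{"fn": "carry_out", "kwargs": {
  "plan": [
    [[0.038,-0.002,0.0],[0,0,0],255],
    [[0.038,-0.002,0.0],[0,0,0],255],
    [[0.038,-0.002,0.0],[0,0,0],255],
    [[0.038,-0.001,0.0],[0,0,0],255],
    [[0,0,0],[0,0,0],255],
    [[0,0,0.02],[0,0,0],255],
    [[0,0,0.02],[0,0,0],255],
    [[0,0,0.01],[0,0,0],255],
    [[0,0,0.01],[0,0,0],255],
    [[0,0,0.01],[0,0,0],255],
    [[0,0,0],[0,0,0],255]
  ]
}}

```text
time_s: 20.23
tcp_pos: [0.6, -0.2285, 0.2874]
eef_rot: [180.0, -0.2, -16.7]
contact_force: [2.2, -0.4, -0.1]
gripper_width: 0.0007
```

Now pull toward the robot along -tool x, in steps.

Request:
{"fn": "carry_out", "kwargs": {
  "plan": [
    [[-0.005,0,0],[0,0,0],255],
    [[-0.005,0,0],[0,0,0],255],
    [[-0.005,0,0],[0,0,0],255],
    [[-0.005,0,0],[0,0,0],255],
    [[-0.005,0,0],[0,0,0],255],
    [[-0.005,0,0],[0,0,0],255],
    [[-0.004,0,0.002],[0,0,0],255],
    [[0,0,0],[0,0,0],255]
  ]
}}

```text
time_s: 20.9
tcp_pos: [0.5659, -0.2185, 0.2861]
eef_rot: [180.0, -0.1, -16.7]
contact_force: [0.2, -0.5, 0.2]
gripper_width: 0.0004
```

Request:
{"fn": "carry_out", "kwargs": {
  "plan": [
    [[-0.004,0,0.001],[0,0,0],255],
    [[-0.004,0,0.001],[0,0,0],255],
    [[-0.004,0,0.001],[0,0,0],255],
    [[0,0,0],[0,0,0],255]
  ]
}}

```text
time_s: 21.23
tcp_pos: [0.5576, -0.2157, 0.2847]
eef_rot: [180.0, -0.6, -16.6]
contact_force: [11.0, -4.5, -0.2]
gripper_width: 0.0005
```

Request:
{"fn": "carry_out", "kwargs": {
  "plan": [
    [[-0.004,0,0.001],[0,0,0],255],
    [[-0.003,0,0],[0,0,0],255],
    [[0,0,0],[0,0,0],255]
  ]
}}

```text
time_s: 21.48
tcp_pos: [0.5546, -0.2143, 0.286]
eef_rot: [-180.0, -1.2, -16.5]
contact_force: [21.4, -9.9, 0.0]
gripper_width: 0.0005
```

```bash
python3 - <<'E'
from h import *
im=snap("scene","s5")
s=r.get_state();print(s["tcp_pos"],s["contact_force"])
cv2.imwrite("pics/c6.png",cv2.resize(im[110:384,180:430],None,fx=2.1,fy=2.1,interpolation=cv2.INTER_CUBIC))
E
```

```text
[ 0.5547 -0.2143  0.286 ] [21.5526 -9.1824 -0.0388]
```

View pics/c6.png

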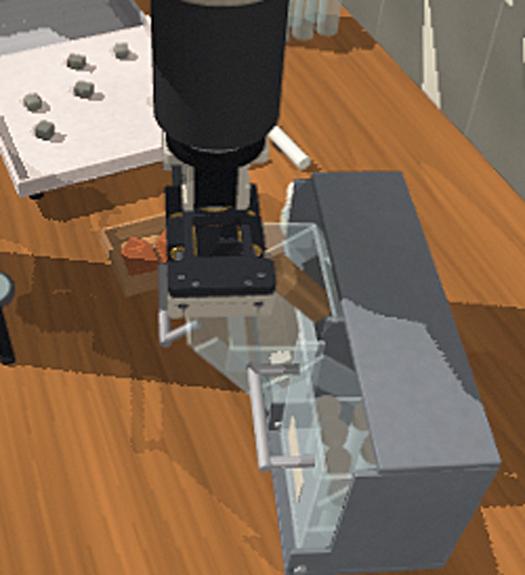

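Force rose to 23 N with almost no motion, so the bin is at its stop. I'll ease off, leave, and check.

Request:
{"fn": "carry_out", "kwargs": {
  "plan": [
    [[0.006,0,0],[0,0,0],255],
    [[0.006,0,0],[0,0,0],255],
    [[0,0,-0.03],[0,0,0],255],
    [[0,0,-0.03],[0,0,0],255],
    [[0,0,-0.03],[0,0,0],200],
    [[-0.035,0,0],[0,0,0],120],
    [[-0.035,0.03,0],[0,0,0],100],
    [[-0.035,0.03,0],[0,0,0],80],
    [[0,0.03,0],[0,0,0],80],
    [[0,0.03,0],[0,0,0],80],
    [[0,0,0],[0,0,0],80]
  ]
}}

```text
time_s: 22.45
tcp_pos: [0.4304, -0.3003, 0.3714]
eef_rot: [180.0, -0.0, -16.8]
contact_force: [-0.2, 0.0, -0.8]
gripper_width: 0.0416
```

```bash
python3 - <<'E'
from h import *
a=snap("scene","s6"); b=snap("top","t6")
h=np.array([.6166,-.2324,.012]);ux=np.array([.959,-.282,0]);uy=np.array([.282,.959,0]);z=np.array([0,0,1.])
def bp(t,x,y,zz): c,s=np.cos(t),np.sin(t); return h+ux*(x*c-zz*s)+uy*y+z*(x*s+zz*c)
A=cv2.resize(a[180:310,240:370],(390,390),interpolation=cv2.INTER_CUBIC);B=cv2.resize(b[90:220,270:400],(390,390),interpolation=cv2.INTER_CUBIC)
for n,I,o in(("scene",A,(240,180)),("top",B,(270,90))):
  for t,col in((.5,(0,0,255)),(.65,(0,255,0))):
    for y in(-.045,.045):
      p=(proj(n,bp(t,-.035,y,.12))[0]-o)*3; cv2.circle(I,(int(p[0]),int(p[1])),3,col,-1)
  for q in (.0,.1): # scraper axis in slot at .65
    p=(proj(n,bp(.65,.0775,0,.004+q))[0]-o)*3; cv2.circle(I,(int(p[0]),int(p[1])),3,(255,0,0),-1)
cv2.imwrite("pics/c7.png",np.hstack([A,B]))
E
```

```text
(no output)
```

View pics/c7.png

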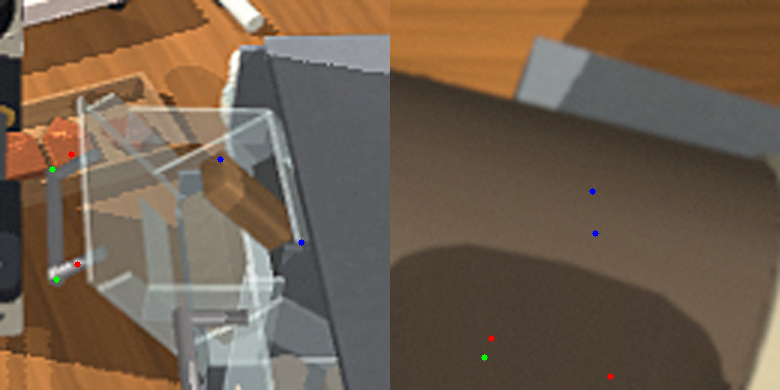

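```bash
cat >> h.py <<'E'
hg=np.array([.6166,-.2324,.012]);ux=np.array([.959,-.282,0]);uy=np.array([.282,.959,0]);uz=np.array([0,0,1.])
def bp(t,x,y,zz): c,s=np.cos(t),np.sin(t); return hg+ux*(x*c-zz*s)+uy*y+uz*(x*s+zz*c)
E
python3 - <<'E'
from h import *
a=cv2.imread("pics/s6.png"); hsv=cv2.cvtColor(a,cv2.COLOR_BGR2HSV).astype(int)
H,S,V=hsv[...,0],hsv[...,1],hsv[...,2]
m=np.zeros(H.shape,np.uint8); m[230:266,305:340]=((H>5)&(H<22)&(S>90)&(V>60))[230:266,305:340]
cs=max(cv2.findContours(m,0,2)[0],key=cv2.contourArea)
ap=cv2.approxPolyDP(cs,1.5,True).reshape(-1,2);print(ap.tolist(),cv2.contourArea(cs))
for y0 in(-.015,0,.015):
  o,d=ray("scene",ap); k=(uy@(hg+uy*y0-o))/(d@uy); P=o+d*k[:,None]-hg
  print(y0,np.c_[P@ux,P[:,2]].round(3).tolist())
# predicted corners of grip for leans
c=lambda t,l:[(hg+ux*((.0775*np.cos(t)-.004*np.sin(t))+q[0]*np.cos(t+l)-q[2]*np.sin(t+l))+uy*q[1]+uz*(.0775*np.sin(t)+.004*np.cos(t)+q[0]*np.sin(t+l)+q[2]*np.cos(t+l))) for q in[(-.01,-.015,.1),(.01,-.015,.1),(.01,.015,.1),(-.01,.015,.1),(-.01,-.015,.03),(.01,-.015,.03)]]
for l in(0,.15): print(l,proj("scene",c(.65,l)).round(1).tolist())
for y in range(230,266,3): print(''.join('#' if v else '.' for v in m[y,305:340]))
E
```

```text
[[307, 234], [308, 245], [329, 262], [336, 259], [334, 248], [313, 230]] 470.0
-0.015 [[-0.016, 0.144], [-0.012, 0.115], [0.032, 0.066], [0.045, 0.074], [0.037, 0.105], [-0.007, 0.154]]
0 [[-0.013, 0.128], [-0.009, 0.098], [0.037, 0.047], [0.05, 0.056], [0.041, 0.088], [-0.003, 0.138]]
0.015 [[-0.01, 0.112], [-0.005, 0.081], [0.042, 0.029], [0.055, 0.037], [0.046, 0.071], [0.0, 0.122]]
0 [[309.9, 241.7], [319.5, 236.9], [317.3, 224.7], [308.0, 229.5], [329.6, 261.2], [338.8, 256.8]]
0.15 [[303.7, 245.9], [312.2, 240.4], [310.2, 228.2], [302.0, 233.7], [328.1, 262.6], [336.4, 257.5]]
........#..........................
...##########......................
..##############...................
...#################...............
...####################............
...########################........
.......#######################.....
..........#####################....
..............#################....
..................##############...
.....................##########....
...................................
```

```bash
python3 - <<'E'
from h import *
g=hg+ux*-.0518+uz*.2642; T=Ro.from_euler('xyz',[180,-20,-16.4],degrees=True); tz=T.apply([0,0,1])
print(g,tz); to(g-.1*tz,[180,-20,-16.4]); print(r.get_state()["gripper_width"])
E
```

```text
[ 0.5669 -0.2178  0.2762] [ 0.3281 -0.0966 -0.9397]
shift [ 0.0719 -0.116   0.0009] turn [ 0.0791 19.9933 -0.4467] | shift if turned first [ 0.0681 -0.1155  0.0258]
0.04974194718674232
```

Request:
{"fn": "carry_out", "kwargs": {
  "plan": [
    [[0.018,-0.029,0],[0,0,0],80],
    [[0.018,-0.029,0],[0,0,0],80],
    [[0.018,-0.029,0],[0,0,0],80],
    [[0.018,-0.029,0],[0,0,0],80],
    [[0,0,0],[0,4,0],80],
    [[0,0,0],[0,4,0],80],
    [[0,0,0],[0,4,0],80],
    [[0,0,0],[0,4,0],80],
    [[0,0,0],[0,4,-0.4],80],
    [[0,0,0],[0,0,0],80]
  ]
}}

```text
time_s: 23.38
tcp_pos: [0.5339, -0.2062, 0.371]
eef_rot: [179.8, -20.2, -16.2]
contact_force: [-1.0, 0.1, -1.3]
gripper_width: 0.06
```

```bash
python3 - <<'E'
from h import *
g=hg+ux*-.0518+uz*.2642
to(g,[180,-20,-16.4]); s=r.get_state();print(s["gripper_width"],s["joints"],s["tcp_pos"])
E
```

```text
shift [0.0001 0.0016 0.101 ] turn [ 0.0823 -0.1823  0.2055] | shift if turned first [0.0004 0.0018 0.101 ]
0.0599921659723665 [  0.3101   6.4483 -28.3801   9.8043 -36.1997  66.5283] [ 0.5339 -0.2062  0.371 ]
```

Request:
{"fn": "carry_out", "kwargs": {
  "plan": [
    [[0,0.002,0.02],[0,0,0],80],
    [[0,0,0.02],[0,0,0],80],
    [[0,0,0.02],[0,0,0],80],
    [[0,0,0.015],[0,0,0],80],
    [[0,0,0.01],[0,0,0],80],
    [[0,0,0.008],[0,0,0],80],
    [[0,0,0.008],[0,0,0],80],
    [[0,0,0],[0,0,0],80],
    [[0,0,0],[0,0,0],80]
  ]
}}

```text
time_s: 24.13
tcp_pos: [0.5682, -0.2193, 0.2772]
eef_rot: [179.8, -20.1, -16.3]
contact_force: [0.1, -1.1, -0.0]
gripper_width: 0.0598
```

```bash
python3 - <<'E'
from h import *
s=r.get_state();print(s["contact_force"],s["joints"],s["tcp_pos"])
im=snap("scene","s7")
cv2.imwrite("pics/c8.png",cv2.resize(im[130:330,220:400],None,fx=2.8,fy=2.8,interpolation=cv2.INTER_CUBIC))
E
```

```text
[ 0.1356 -1.0556 -0.0392] [ -1.4465  15.6745 -31.9724  13.2001 -23.4473  63.9033] [ 0.5682 -0.2193  0.2772]
```

View pics/c8.png

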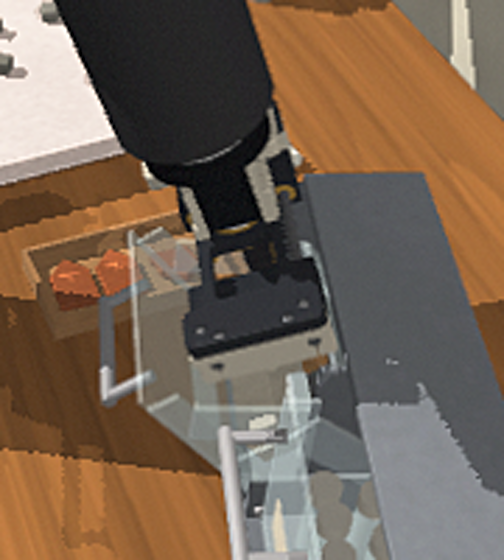

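The gripper sits over the scraper grip and touches nothing. Closing with a firm grip.

Request:
{"fn": "carry_out", "kwargs": {
  "plan": [
    [[0,0,0],[0,0,0],150],
    [[0,0,0],[0,0,0],200],
    [[0,0,0],[0,0,0],200],
    [[0,0,0],[0,0,0],200],
    [[0,0,0],[0,0,0],200],
    [[0,0,0],[0,0,0],200]
  ],
  "grip_force": 35
}}

```text
time_s: 24.68
tcp_pos: [0.5682, -0.2195, 0.2777]
eef_rot: [179.8, -20.2, -16.3]
contact_force: [-2.6, -0.7, 3.5]
gripper_width: 0.0295
```

```bash
python3 - <<'E'
from h import *
s=r.get_state();print(s["contact_force"],s["gripper_width"])
p=s["tcp_pos"]; to(p+(-.6*ux+.8*uz)*.08,[180,-20,-16.4]); to(p+[0,0,.1],[180,-20,-16.4])
E
```

```text
[-2.5925 -0.6794  3.5287] 0.02950638621686823
shift [-0.0229  0.0001 -0.0766] turn [ 0.1124 -0.1988  0.121 ] | shift if turned first [-0.0232  0.     -0.0766]
shift [ 0.0345  0.0003 -0.0938] turn [ 0.1124 -0.1988  0.121 ] | shift if turned first [ 0.0342  0.     -0.094 ]
```

Request:
{"fn": "carry_out", "kwargs": {
  "plan": [
    [[-0.003,0,-0.01],[0,0,0],200],
    [[-0.003,0,-0.01],[0,0,0],200],
    [[-0.003,0,-0.01],[0,0,0],200],
    [[-0.003,0,-0.01],[0,0,0],200],
    [[-0.003,0,-0.01],[0,0,0],200],
    [[-0.003,0,-0.01],[0,0,0],200],
    [[-0.003,0,-0.01],[0,0,0],200],
    [[-0.003,0,-0.01],[0,0,0],200],
    [[0,0,0],[0,0,0],200]
  ]
}}

```text
time_s: 25.43
tcp_pos: [0.5195, -0.2049, 0.3464]
eef_rot: [179.9, -20.3, -16.3]
contact_force: [0.9, -0.3, -1.0]
gripper_width: 0.0295
```

```bash
python3 - <<'E'
from h import *
s=r.get_state();print(s["contact_force"],s["gripper_width"],s["joints"])
a=snap("scene","s8"); b=snap("top","t8")
cv2.imwrite("pics/c9.png",cv2.resize(a[100:320,200:400],None,fx=2.6,fy=2.6,interpolation=cv2.INTER_CUBIC))
E
```

```text
[ 0.8545 -0.2638 -0.9505] 0.029517392348972674 [  0.4091   6.4706 -32.4491  11.0354 -32.0506  64.9245]
```

View pics/c9.png

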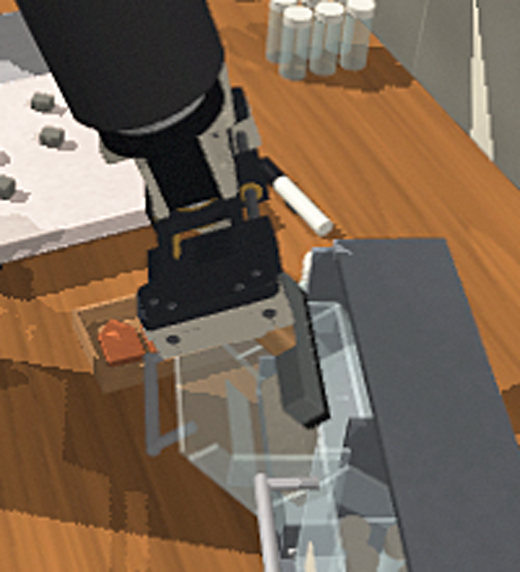

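```bash
python3 - <<'E'
from h import *
s=r.get_state(); R=Ro.from_euler('xyz',s["eef_rot"],degrees=True); g=s["tcp_pos"]+R.apply([0,0,.159])
print("grasp in hinge frame",(g-hg)@ux,(g-hg)@uy,(g-hg)[2])
for l in(34,37,41,45):
  a=np.radians(l);X=ux*np.cos(a)+uz*np.sin(a);Z=-ux*np.sin(a)+uz*np.cos(a)
  for gs in(.086,):
    P=[g-Z*gs+X*x+uy*y+Z*z for x,y,z in[(-.01,-.06,0),(.01,-.06,0),(.01,-.06,.03),(-.01,-.06,.03)]]
    print(l,proj("scene",P).round(1).tolist())
a=cv2.imread("pics/s8.png"); hsv=cv2.cvtColor(a,cv2.COLOR_BGR2HSV)
m=((hsv[...,2]<62)).astype(np.uint8)
for y in range(205,268,2): print(y,''.join('#' if v else '.' for v in m[y,295:330]))
E
```

```text
grasp in hinge frame -0.04534738244289805 -0.0011696814940255276 0.18358195878267952
34 [[314.3, 268.1], [324.6, 263.8], [316.3, 254.5], [305.9, 259.1]]
37 [[316.7, 267.3], [326.7, 262.6], [317.7, 253.7], [307.5, 258.5]]
41 [[319.8, 266.0], [329.5, 260.9], [319.5, 252.5], [309.7, 257.8]]
45 [[322.9, 264.6], [332.1, 259.1], [321.1, 251.2], [311.8, 256.9]]
205 ###..########......................
207 ############.......................
209 ############.......................
211 ############........#..............
213 ###########..........##............
215 #####.................##...........
217 ......................#............
219 .......###............##...........
221 .......###.............#...........
223 .......................#...........
225 .......................##..........
227 ........................##.........
229 .........................#.........
231 .........................#.........
233 .........................##........
235 .........................##........
237 ..........................##.......
239 ...........................#.......
241 ..........................##.......
243 ...........................#.......
245 ...........................##......
247 ............................#......
249 ............................##.....
251 ............................##.....
253 .............................#.....
255 .............................##....
257 ..............................#....
259 ............................####...
261 ........................#######....
263 ......................#####........
265 ...................................
267 ...................................
```

Scraper held: total lean is about 40°, the tool is at 20°, and the blade edge is about 84 mm past the grasp point. Moving toward the tray.

```bash
cat >> h.py <<'E'
tx=np.array([.997,.078,0]);ty=np.array([-.078,.997,0]);tc=np.array([.547,.203,0])
def tr(x,y,edge,gs=.084):
    T=Ro.from_euler('xyz',[180,20,-85.5],degrees=True)
    return tc+tx*x+ty*y+uz*(edge+gs)-.159*T.apply([0,0,1])
E
python3 - <<'E'
from h import *
p=tr(0,-.115,.15);print(p); to(p,[180,20,-85.5])
E
```

```text
[0.5602 0.0341 0.3834]
shift [-0.0132 -0.2407 -0.0466] turn [ -0.0423 -35.2256  70.4901] | shift if turned first [-0.2343 -0.0588  0.0441]
```

Request:
{"fn": "carry_out", "kwargs": {
  "plan": [
    [[0.005,0,-0.028],[0,0,0],200],
    [[0.005,0,-0.028],[0,0,0],200],
    [[-0.003,-0.034,0.001],[0,0,0],200],
    [[-0.003,-0.034,0.001],[0,0,0],200],
    [[-0.003,-0.034,0.001],[0,0,0],200],
    [[-0.003,-0.034,0.001],[0,0,0],200],
    [[-0.003,-0.034,0.001],[0,0,0],200],
    [[-0.003,-0.034,0.001],[0,0,0],200],
    [[-0.003,-0.034,0.001],[0,0,0],200],
    [[0,0,0],[0,0,0],200]
  ]
}}

```text
time_s: 26.37
tcp_pos: [0.5626, 0.0356, 0.3848]
eef_rot: [179.8, -20.2, -16.0]
contact_force: [-0.4, -0.7, -0.3]
gripper_width: 0.0298
```

Request:
{"fn": "carry_out", "kwargs": {
  "plan": [
    [[0,0,0],[0,-3.2,6.4],200],
    [[0,0,0],[0,-3.2,6.4],200],
    [[0,0,0],[0,-3.2,6.4],200],
    [[0,0,0],[0,-3.2,6.4],200],
    [[0,0,0],[0,-3.2,6.4],200],
    [[0,0,0],[0,-3.2,6.4],200],
    [[0,0,0],[0,-3.2,6.4],200],
    [[0,0,0],[0,-3.2,6.4],200],
    [[0,0,0],[0,-3.2,6.4],200],
    [[0,0,0],[0,-3.2,6.4],200],
    [[0,0,0],[0,-3.2,6.4],200],
    [[0,0,0],[0,0,0],200]
  ]
}}

```text
time_s: 27.37
tcp_pos: [0.5616, 0.0305, 0.3847]
eef_rot: [179.8, 20.2, -85.9]
contact_force: [0.3, -0.0, -0.8]
gripper_width: 0.0299
```

```bash
python3 - <<'E'
from h import *
to(tr(0,-.115,.09),[180,20,-85.5]); s=r.get_state();print(s["joints"],s["contact_force"],s["tcp_pos"],s["eef_rot"])
E
```

```text
shift [0.0177 0.0009 0.0589] turn [ 0.085   0.1526 -0.3352] | shift if turned first [0.0175 0.0011 0.0589]
[ 14.472   11.8259  -6.9428 -21.3187 -69.0739  -2.9782] [ 0.2844 -0.0432 -0.8097] [0.5616 0.0305 0.3847] [179.7924  20.152  -85.8572]
```

Request:
{"fn": "carry_out", "kwargs": {
  "plan": [
    [[0.009,0,0.025],[0,0,0],200],
    [[0.009,0,0.025],[0,0,0],200],
    [[0.009,0,0.025],[0,0,0],200],
    [[0.007,0,0.0197],[0,0,0],200],
    [[0.002,0,0.0047],[0,0,0],200],
    [[0,0,0],[0,0,0],200],
    [[0,0,0],[0,0,0],200]
  ]
}}

```text
time_s: 27.95
tcp_pos: [0.5614, 0.0313, 0.2805]
eef_rot: [-180.0, 19.9, -85.3]
contact_force: [-0.3, 0.8, -1.8]
gripper_width: 0.0296
```

```bash
python3 - <<'E'
from h import *
to(tr(0,-.115,.033),[180,20,-85.5]); s=r.get_state();print(s["contact_force"],s["tcp_pos"])
E
```

```text
shift [0.002  0.0009 0.0142] turn [ 0.0526 -0.0749  0.1795] | shift if turned first [0.002  0.0009 0.0142]
[-0.3215  0.7939 -1.8252] [0.5614 0.0313 0.2805]
```

Edge should be about 47 mm up, so I'll creep down to feel contact.

Request:
{"fn": "carry_out", "kwargs": {
  "plan": [
    [[0.002,0,0.0056],[0,0,0],200],
    [[0.001,0,0.0028],[0,0,0],200],
    [[0.001,0,0.0028],[0,0,0],200],
    [[0,0,0],[0,0,0],200]
  ]
}}

```text
time_s: 28.28
tcp_pos: [0.5607, 0.0313, 0.268]
eef_rot: [180.0, 20.0, -85.4]
contact_force: [0.6, 0.8, -1.2]
gripper_width: 0.0299
```

Request:
{"fn": "carry_out", "kwargs": {
  "plan": [
    [[0.0007,0,0.0019],[0,0,0],200],
    [[0,0,0],[0,0,0],200],
    [[0,0,0],[0,0,0],200]
  ]
}}

```text
time_s: 28.53
tcp_pos: [0.5609, 0.0313, 0.2661]
eef_rot: [180.0, 20.0, -85.4]
contact_force: [-0.2, -0.5, 0.2]
gripper_width: 0.0298
```

Request:
{"fn": "carry_out", "kwargs": {
  "plan": [
    [[0.0007,0,0.0019],[0,0,0],200],
    [[0,0,0],[0,0,0],200],
    [[0,0,0],[0,0,0],200]
  ]
}}

```text
time_s: 28.78
tcp_pos: [0.561, 0.0313, 0.2642]
eef_rot: [-180.0, 20.0, -85.4]
contact_force: [0.6, -0.7, -0.6]
gripper_width: 0.03
```

Request:
{"fn": "carry_out", "kwargs": {
  "plan": [
    [[0.0007,0,0.0019],[0,0,0],200],
    [[0,0,0],[0,0,0],200],
    [[0,0,0],[0,0,0],200]
  ]
}}

```text
time_s: 29.03
tcp_pos: [0.561, 0.0311, 0.2641]
eef_rot: [-179.9, 20.0, -85.3]
contact_force: [-4.7, -1.8, 15.6]
gripper_width: 0.0297
```

Request:
{"fn": "carry_out", "kwargs": {
  "plan": [
    [[0.0007,0,0.0019],[0,0,0],200],
    [[0,0,0],[0,0,0],200],
    [[0,0,0],[0,0,0],200]
  ]
}}

```text
time_s: 29.28
tcp_pos: [0.5609, 0.0311, 0.264]
eef_rot: [-179.9, 20.0, -85.3]
contact_force: [-10.3, -3.6, 31.5]
gripper_width: 0.0297
```

Contact: the tray lies 82 mm below the grasp point. I'll raise 2–3 mm and wipe the centre strip.

Request:
{"fn": "carry_out", "kwargs": {
  "plan": [
    [[-0.0021,0,-0.0057],[0,0,0],200],
    [[0,0,0],[0,0,0],200]
  ]
}}

```text
time_s: 29.45
tcp_pos: [0.5611, 0.0313, 0.2675]
eef_rot: [-179.9, 20.0, -85.4]
contact_force: [-0.1, 0.4, -2.0]
gripper_width: 0.0296
```

Request:
{"fn": "carry_out", "kwargs": {
  "plan": [
    [[-0.0141,0,0.0051],[0,0,0],200],
    [[-0.0141,0,0.0051],[0,0,0],200],
    [[-0.0141,0,0.0051],[0,0,0],200],
    [[-0.0141,0,0.0051],[0,0,0],200],
    [[-0.0141,0,0.0051],[0,0,0],200],
    [[-0.0141,0,0.0051],[0,0,0],200],
    [[-0.0141,0,0.0051],[0,0,0],200],
    [[-0.0141,0,0.0051],[0,0,0],200],
    [[-0.0141,0,0.0051],[0,0,0],200],
    [[0,0,0],[0,0,0],200]
  ]
}}

```text
time_s: 30.28
tcp_pos: [0.5498, 0.1679, 0.2655]
eef_rot: [179.9, 20.0, -85.4]
contact_force: [0.6, -0.3, -1.4]
gripper_width: 0.0296
```

```bash
python3 - <<'E'
from h import *
to(tr(0,.150,.033,.082),[180,20,-85.5])
E
```

```text
shift [-0.1226 -0.0004  0.0458] turn [0.1215 0.0087 0.1205] | shift if turned first [-0.1226 -0.0001  0.0458]
```

Request:
{"fn": "carry_out", "kwargs": {
  "plan": [
    [[-0.0141,0,0.0051],[0,0,0],200],
    [[-0.0141,0,0.0051],[0,0,0],200],
    [[-0.0141,0,0.0051],[0,0,0],200],
    [[-0.0141,0,0.0051],[0,0,0],200],
    [[-0.0141,0,0.0051],[0,0,0],200],
    [[-0.0141,0,0.0051],[0,0,0],200],
    [[-0.0141,0,0.0051],[0,0,0],200],
    [[-0.0141,0,0.0051],[0,0,0],200],
    [[-0.0141,0,0.0051],[0,0,0],200],
    [[0,0,0],[0,0,0],200],
    [[-0.0103,0,-0.0282],[0,0,0],200],
    [[-0.0103,0,-0.0282],[0,0,0],200]
  ]
}}

```text
time_s: 31.28
tcp_pos: [0.5387, 0.3005, 0.3249]
eef_rot: [179.7, 19.8, -85.5]
contact_force: [1.4, 1.0, -0.2]
gripper_width: 0.0296
```

```bash
python3 - <<'E'
from h import *
to(tr(-.065,-.115,.093,.082),[180,20,-85.5])
E
```

```text
shift [ 0.2516  0.0649 -0.0898] turn [ 0.3042 -0.182  -0.0041] | shift if turned first [ 0.2513  0.0644 -0.0909]
```

Request:
{"fn": "carry_out", "kwargs": {
  "plan": [
    [[0.0315,0.0081,-0.0113],[0,0,0],200],
    [[0.0315,0.0081,-0.0113],[0,0,0],200],
    [[0.0315,0.0081,-0.0113],[0,0,0],200],
    [[0.0315,0.0081,-0.0113],[0,0,0],200],
    [[0.0315,0.0081,-0.0113],[0,0,0],200],
    [[0.0315,0.0081,-0.0113],[0,0,0],200],
    [[0.0315,0.0081,-0.0113],[0,0,0],200],
    [[0.0315,0.0081,-0.0113],[0,0,0],200],
    [[0,0,0],[0,0,0],200]
  ]
}}

```text
time_s: 32.03
tcp_pos: [0.495, 0.0241, 0.3255]
eef_rot: [179.9, 19.9, -85.6]
contact_force: [0.0, 0.7, -1.9]
gripper_width: 0.03
```

```bash
python3 - <<'E'
from h import *
to(tr(-.065,-.115,.033,.082),[180,20,-85.5]);print(r.get_state()["tcp_pos"])
E
```

```text
shift [ 0.0162 -0.0009  0.0591] turn [ 0.0309 -0.0762 -0.1022] | shift if turned first [ 0.0162 -0.0008  0.0591]
[0.495  0.0241 0.3255]
```

Request:
{"fn": "carry_out", "kwargs": {
  "plan": [
    [[0.006,0,0.02],[0,0,0],200],
    [[0.006,0,0.02],[0,0,0],200],
    [[0.004,-0.001,0.019],[0,0,0],200],
    [[0,0,0],[0,0,0],200],
    [[-0.0141,0,0.0051],[0,0,0],200],
    [[-0.0141,0,0.0051],[0,0,0],200],
    [[-0.0141,0,0.0051],[0,0,0],200],
    [[-0.0141,0,0.0051],[0,0,0],200],
    [[-0.0141,0,0.0051],[0,0,0],200],
    [[-0.0141,0,0.0051],[0,0,0],200],
    [[-0.0141,0,0.0051],[0,0,0],200],
    [[-0.0141,0,0.0051],[0,0,0],200]
  ]
}}

```text
time_s: 33.03
tcp_pos: [0.487, 0.1539, 0.265]
eef_rot: [180.0, 20.0, -85.4]
contact_force: [-0.8, -0.8, -1.5]
gripper_width: 0.0295
```

Request:
{"fn": "carry_out", "kwargs": {
  "plan": [
    [[-0.0141,0,0.0051],[0,0,0],200],
    [[-0.0141,0,0.0051],[0,0,0],200],
    [[-0.0141,0,0.0051],[0,0,0],200],
    [[-0.0141,0,0.0051],[0,0,0],200],
    [[-0.0141,0,0.0051],[0,0,0],200],
    [[-0.0141,0,0.0051],[0,0,0],200],
    [[-0.0141,0,0.0051],[0,0,0],200],
    [[-0.0141,0,0.0051],[0,0,0],200],
    [[-0.0141,0,0.0051],[0,0,0],200],
    [[-0.0141,0,0.0051],[0,0,0],200],
    [[0,0,0],[0,0,0],200]
  ]
}}

```text
time_s: 33.95
tcp_pos: [0.475, 0.3048, 0.2652]
eef_rot: [-180.0, 20.0, -85.3]
contact_force: [0.2, -0.2, -0.2]
gripper_width: 0.03
```

Request:
{"fn": "carry_out", "kwargs": {
  "plan": [
    [[-0.0103,0,-0.0282],[0,0,0],200],
    [[-0.0103,0,-0.0282],[0,0,0],200],
    [[0,0,0],[0,0,0],200]
  ]
}}

```text
time_s: 34.2
tcp_pos: [0.4766, 0.3035, 0.3311]
eef_rot: [-179.6, 20.2, -85.2]
contact_force: [1.6, 0.3, -0.9]
gripper_width: 0.0297
```

```bash
python3 - <<'E'
from h import *
to(tr(.065,-.115,.093,.082),[180,20,-85.5])
E
```

```text
shift [ 0.2611 -0.1265 -0.0881] turn [-0.3365  0.2177  0.2719] | shift if turned first [ 0.2608 -0.1272 -0.0879]
```

Request:
{"fn": "carry_out", "kwargs": {
  "plan": [
    [[0.029,-0.0141,-0.0095],[0,0,0],200],
    [[0.029,-0.0141,-0.0095],[0,0,0],200],
    [[0.029,-0.0141,-0.0095],[0,0,0],200],
    [[0.029,-0.0141,-0.0095],[0,0,0],200],
    [[0.029,-0.0141,-0.0095],[0,0,0],200],
    [[0.029,-0.0141,-0.0095],[0,0,0],200],
    [[0.029,-0.0141,-0.0095],[0,0,0],200],
    [[0.029,-0.0141,-0.0095],[0,0,0],200],
    [[0.029,-0.0141,-0.0095],[0,0,0],200],
    [[0,0,0],[0,0,0],200]
  ]
}}

```text
time_s: 35.03
tcp_pos: [0.6257, 0.0341, 0.3154]
eef_rot: [180.0, 19.9, -85.6]
contact_force: [0.3, 0.8, -1.4]
gripper_width: 0.0297
```

```bash
python3 - <<'E'
from h import *
to(tr(.065,-.115,.033,.082),[180,20,-85.5]);print(r.get_state()["tcp_pos"])
E
```

```text
shift [0.0125 0.0002 0.0497] turn [-0.0242 -0.1252 -0.1335] | shift if turned first [0.0126 0.0003 0.0497]
[0.6257 0.0341 0.3154]
```

Request:
{"fn": "carry_out", "kwargs": {
  "plan": [
    [[0.005,0,0.018],[0,0,0],200],
    [[0.005,0,0.018],[0,0,0],200],
    [[0.003,0,0.0135],[0,0,0],200],
    [[0,0,0],[0,0,0],200],
    [[-0.0141,0,0.0051],[0,0,0],200],
    [[-0.0141,0,0.0051],[0,0,0],200],
    [[-0.0141,0,0.0051],[0,0,0],200],
    [[-0.0141,0,0.0051],[0,0,0],200],
    [[-0.0141,0,0.0051],[0,0,0],200],
    [[-0.0141,0,0.0051],[0,0,0],200],
    [[-0.0141,0,0.0051],[0,0,0],200],
    [[-0.0141,0,0.0051],[0,0,0],200]
  ]
}}

```text
time_s: 36.03
tcp_pos: [0.6133, 0.1652, 0.2655]
eef_rot: [180.0, 20.0, -85.4]
contact_force: [0.1, 0.1, -0.9]
gripper_width: 0.0299
```

Request:
{"fn": "carry_out", "kwargs": {
  "plan": [
    [[-0.0141,0,0.0051],[0,0,0],200],
    [[-0.0141,0,0.0051],[0,0,0],200],
    [[-0.0141,0,0.0051],[0,0,0],200],
    [[-0.0141,0,0.0051],[0,0,0],200],
    [[-0.0141,0,0.0051],[0,0,0],200],
    [[-0.0141,0,0.0051],[0,0,0],200],
    [[-0.0141,0,0.0051],[0,0,0],200],
    [[-0.0141,0,0.0051],[0,0,0],200],
    [[-0.0141,0,0.0051],[0,0,0],200],
    [[-0.0141,0,0.0051],[0,0,0],200],
    [[0,0,0],[0,0,0],200],
    [[0,0,0],[0,0,0],200]
  ]
}}

```text
time_s: 37.03
tcp_pos: [0.6013, 0.3142, 0.2654]
eef_rot: [180.0, 20.0, -85.4]
contact_force: [1.1, -0.7, -0.9]
gripper_width: 0.0301
```

```bash
python3 - <<'E'
from h import *
to(tr(0,-.10,.033,.082),[180,20,-85.5]);print(r.get_state()["contact_force"])
a=snap("scene","s9"); b=snap("top","t9")
cv2.imwrite("pics/c10.png",np.hstack([cv2.resize(a[70:260,110:320],(420,380),interpolation=cv2.INTER_CUBIC),cv2.resize(b[120:290,20:230],(380,380))]))
E
```

```text
shift [ 0.2455  0.0636 -0.0881] turn [ 0.0921 -0.0121  0.1302] | shift if turned first [ 0.2456  0.0629 -0.0883]
[ 1.1255 -0.67   -0.8774]
```

View pics/c10.png

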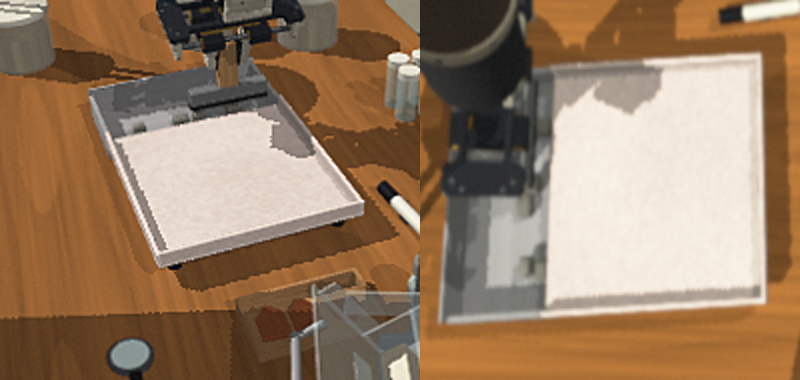

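The tray surface is bare, with chips in the pan beside the edge. I'll back off, staying low, so the whole pan can be seen and counted.

Request:
{"fn": "carry_out", "kwargs": {
  "plan": [
    [[-0.008,0,-0.022],[0,0,0],200],
    [[-0.008,0,-0.022],[0,0,0],200],
    [[0.033,0,-0.012],[0,0,0],200],
    [[0.033,0,-0.012],[0,0,0],200],
    [[0.033,0,-0.012],[0,0,0],200],
    [[0.033,0,-0.012],[0,0,0],200],
    [[0.033,0,-0.012],[0,0,0],200],
    [[0.033,0,-0.012],[0,0,0],200],
    [[0.033,0,-0.012],[0,0,0],200],
    [[0,0,0],[0,0,0],200]
  ]
}}

```text
time_s: 37.97
tcp_pos: [0.6215, 0.0617, 0.3126]
eef_rot: [180.0, 19.9, -85.7]
contact_force: [0.1, 0.8, -1.6]
gripper_width: 0.03
```

```bash
python3 - <<'E'
from h import *
s=r.get_state();print(s["tcp_pos"],s["gripper_width"])
a=snap("scene","s10"); b=snap("top","t10")
A=cv2.resize(a[85:160,140:270],(520,300),interpolation=cv2.INTER_CUBIC)
B=cv2.resize(b[140:270,25:110],(280,429),interpolation=cv2.INTER_CUBIC)
A=cv2.copyMakeBorder(A,0,129,0,0,cv2.BORDER_CONSTANT)
cv2.imwrite("pics/c11.png",np.hstack([A,B]))
E
```

```text
[0.6215 0.0617 0.3126] 0.030043829376612916
```

View pics/c11.png

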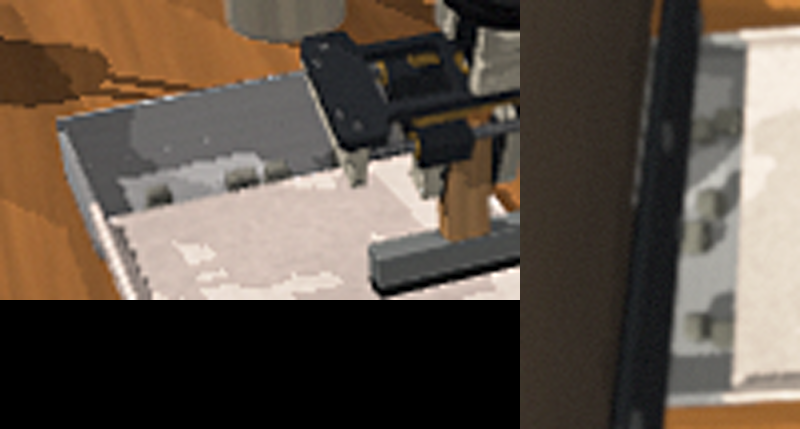

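Six chips lie in the pan, in pairs at (715,125), (702,218) and (708,325) of the crop. Now I return the scraper by reversing the extraction path.

```bash
python3 - <<'E'
from h import *
to([.5626,.0356,.3848],[180,-20.2,-16.3])
E
```

```text
shift [-0.0008  0.0609 -0.0766] turn [  0.1481  35.1059 -70.6355] | shift if turned first [-0.0201  0.0453 -0.0844]
```

Request:
{"fn": "carry_out", "kwargs": {
  "plan": [
    [[0,0.02,-0.026],[0,0,0],200],
    [[0,0.02,-0.026],[0,0,0],200],
    [[0,0.02,-0.026],[0,0,0],200],
    [[0,0,0],[0,3.5,-7.06],200],
    [[0,0,0],[0,3.5,-7.06],200],
    [[0,0,0],[0,3.5,-7.06],200],
    [[0,0,0],[0,3.5,-7.06],200],
    [[0,0,0],[0,3.5,-7.06],200],
    [[0,0,0],[0,3.5,-7.06],200],
    [[0,0,0],[0,3.5,-7.06],200],
    [[0,0,0],[0,3.5,-7.06],200],
    [[0,0,0],[0,3.5,-7.06],200]
  ]
}}

```text
time_s: 39.07
tcp_pos: [0.5635, 0.0378, 0.3859]
eef_rot: [-176.3, -13.4, -28.9]
contact_force: [-0.3, -0.9, -1.6]
gripper_width: 0.0299
```

Request:
{"fn": "carry_out", "kwargs": {
  "plan": [
    [[0,0,0],[0,3.5,-7.06],200],
    [[0,0,0],[0,0,0],200]
  ]
}}

```text
time_s: 39.23
tcp_pos: [0.5624, 0.0373, 0.3854]
eef_rot: [-178.0, -16.8, -22.4]
contact_force: [-1.4, -0.2, -1.8]
gripper_width: 0.0296
```

```bash
python3 - <<'E'
from h import *
to(np.array([.5195,-.2049,.3464])+uz*.05,[180,-20.2,-16.3])
E
```

```text
shift [ 0.0535  0.2403 -0.0035] turn [-0.0198  3.2534 -5.8362] | shift if turned first [ 0.0289  0.2445 -0.0011]
```

Request:
{"fn": "carry_out", "kwargs": {
  "plan": [
    [[0.0,0,-0.01],[0,3.2,-5.8],200],
    [[0,0,0],[0,0,0],200],
    [[0.003,0.0348,0],[0,0,0],200],
    [[0.004,0.0348,0],[0,0,0],200],
    [[0.004,0.035,0],[0,0,0],200],
    [[0.004,0.035,0],[0,0,0],200],
    [[0.004,0.035,0],[0,0,0],200],
    [[0.004,0.035,0],[0,0,0],200],
    [[0.004,0.035,0],[0,0,0],200],
    [[0,0,0],[0,0,0],200]
  ]
}}

```text
time_s: 40.07
tcp_pos: [0.5139, -0.2081, 0.4042]
eef_rot: [-179.6, -19.9, -17.3]
contact_force: [0.3, -0.3, -1.2]
gripper_width: 0.0299
```

```bash
python3 - <<'E'
from h import *
to([.5195,-.2049,.3464],[180,-20.2,-16.3]); s=r.get_state(); print(s["tcp_pos"],s["eef_rot"])
a=snap("scene","s11")
R=Ro.from_euler('xyz',s["eef_rot"],degrees=True); g=s["tcp_pos"]+R.apply([0,0,.159])
p=proj("scene",[bp(.65,-.035,y,.12) for y in(-.045,.045)]); print("bar pred .65",p)
hsv=cv2.cvtColor(a,cv2.COLOR_BGR2HSV); 
I=cv2.resize(a[90:310,200:400],None,fx=2.7,fy=2.7,interpolation=cv2.INTER_CUBIC)
for l,col in((36,(0,0,255)),(40,(0,255,0)),(44,(255,0,0))):
  A=np.radians(l);X=ux*np.cos(A)+uz*np.sin(A);Z=-ux*np.sin(A)+uz*np.cos(A)
  P=proj("scene",[g-Z*.082+X*x+uy*y+Z*z for x,y,z in[(-.01,-.06,0),(.01,-.06,0),(.01,-.06,.03),(-.01,-.06,.03)]])
  cv2.polylines(I,[((P-[200,90])*2.7).astype(np.int32)],True,col,1)
for q in p: cv2.circle(I,tuple(((q-[200,90])*2.7).astype(int).tolist()),3,(0,255,255),-1)
cv2.imwrite("pics/c12.png",I)
E
```

```text
shift [-0.0156 -0.0043  0.0559] turn [-0.0351  0.2574 -0.9741] | shift if turned first [-0.0157 -0.0046  0.0558]
[ 0.5139 -0.2081  0.4042] [-179.6093  -19.9393  -17.3361]
bar pred .65 [[258.8792 273.3254]
 [257.6252 236.6067]]
```

View pics/c12.png

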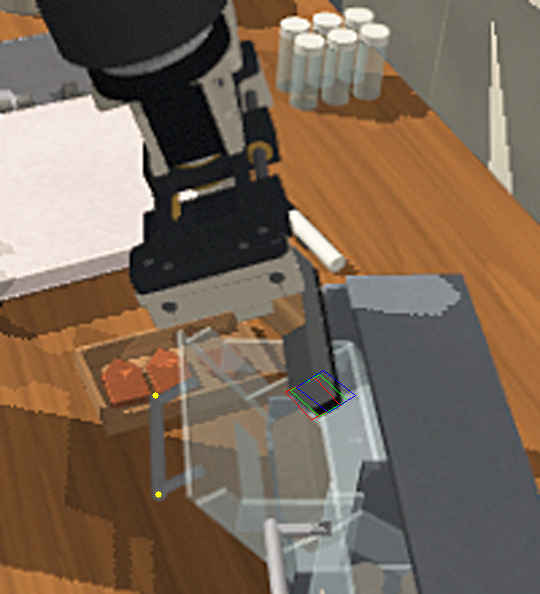

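The bin is still at its stop, with the bar on the yellow marks. The blade leans about 37–38°, in line with the slot. Going to the entry pose.

```bash
python3 - <<'E'
from h import *
d=-.605*ux+.796*uz
g=hg+ux*-.0458-uy*.001+uz*.267
to(g+d*.07,[180,-20,-16.4])
E
```

```text
shift [-0.0075 -0.0029  0.071 ] turn [-0.068   0.046  -0.8971] | shift if turned first [-0.0075 -0.0031  0.071 ]
```

Request:
{"fn": "carry_out", "kwargs": {
  "plan": [
    [[-0.0025,-0.001,0.024],[0,0,-0.9],200],
    [[-0.0025,-0.001,0.024],[0,0,0],200],
    [[-0.0025,-0.001,0.023],[0,0,0],200],
    [[0,0,0],[0,0,0],200],
    [[0,0,0],[0,0,0],200]
  ]
}}

```text
time_s: 40.53
tcp_pos: [0.5323, -0.2058, 0.3337]
eef_rot: [179.9, -19.8, -15.9]
contact_force: [-0.2, -0.5, -0.4]
gripper_width: 0.0295
```

```bash
python3 - <<'E'
from h import *
g=hg+ux*-.0458-uy*.001+uz*.267
to(g,[180,-20,-16.4]); s=r.get_state(); print(s["contact_force"],s["tcp_pos"],s["eef_rot"])
E
```

```text
shift [0.0215 0.0029 0.0659] turn [-0.0212  0.1776  0.4457] | shift if turned first [0.0213 0.0027 0.0659]
[-0.1695 -0.5183 -0.4319] [ 0.5323 -0.2058  0.3337] [179.8598 -19.8219 -15.9261]
```

Request:
{"fn": "carry_out", "kwargs": {
  "plan": [
    [[0.0026,0.0028,0.008],[0,0,0.4],200],
    [[0.0026,0,0.008],[0,0,0],200],
    [[0.0026,0,0.008],[0,0,0],200],
    [[0.0026,0,0.008],[0,0,0],200],
    [[0,0,0],[0,0,0],200]
  ]
}}

```text
time_s: 40.95
tcp_pos: [0.5519, -0.215, 0.3068]
eef_rot: [180.0, -20.0, -16.3]
contact_force: [0.1, -0.4, -0.6]
gripper_width: 0.0299
```

Request:
{"fn": "carry_out", "kwargs": {
  "plan": [
    [[0.0026,0,0.008],[0,0,0],200],
    [[0.0026,0,0.008],[0,0,0],200],
    [[0,0,0],[0,0,0],200]
  ]
}}

```text
time_s: 41.2
tcp_pos: [0.5617, -0.2179, 0.2934]
eef_rot: [180.0, -19.9, -16.2]
contact_force: [0.3, 0.7, -1.1]
gripper_width: 0.0295
```

Request:
{"fn": "carry_out", "kwargs": {
  "plan": [
    [[0.0016,0,0.005],[0,0,0],200],
    [[0.0016,0,0.005],[0,0,0],200],
    [[0,0,0],[0,0,0],200]
  ]
}}

```text
time_s: 41.45
tcp_pos: [0.5677, -0.2196, 0.2857]
eef_rot: [180.0, -20.0, -16.2]
contact_force: [0.9, -0.3, -0.6]
gripper_width: 0.0297
```

Request:
{"fn": "carry_out", "kwargs": {
  "plan": [
    [[0.0009,0,0.003],[0,0,0],200],
    [[0,0,0],[0,0,0],200],
    [[0,0,0],[0,0,0],200]
  ]
}}

```text
time_s: 41.7
tcp_pos: [0.5693, -0.22, 0.2841]
eef_rot: [180.0, -20.0, -16.2]
contact_force: [0.4, -1.1, -0.9]
gripper_width: 0.03
```

Request:
{"fn": "carry_out", "kwargs": {
  "plan": [
    [[0.0009,0,0.003],[0,0,0],200],
    [[0,0,0],[0,0,0],200],
    [[0,0,0],[0,0,0],200]
  ]
}}

```text
time_s: 41.95
tcp_pos: [0.5711, -0.2206, 0.2816]
eef_rot: [180.0, -20.0, -16.2]
contact_force: [0.1, -0.9, -0.2]
gripper_width: 0.0299
```

Request:
{"fn": "carry_out", "kwargs": {
  "plan": [
    [[0.0005,0,0.0015],[0,0,0],200],
    [[0,0,0],[0,0,0],200],
    [[0,0,0],[0,0,0],200]
  ]
}}

```text
time_s: 42.2
tcp_pos: [0.572, -0.2208, 0.2804]
eef_rot: [180.0, -20.0, -16.2]
contact_force: [-0.6, 0.1, -1.7]
gripper_width: 0.0302
```

Seated to within 2–3 mm of the floor with no contact force. Releasing and withdrawing along the tool axis.

Request:
{"fn": "carry_out", "kwargs": {
  "plan": [
    [[0,0,0],[0,0,0],150],
    [[0,0,0],[0,0,0],80],
    [[0,0,0],[0,0,0],80],
    [[0,0,0],[0,0,0],80],
    [[0,0,0],[0,0,0],80],
    [[0,0,-0.01],[0,0,0],80],
    [[0,0,-0.015],[0,0,0],80],
    [[0,0,-0.025],[0,0,0],80],
    [[0,0,-0.025],[0,0,0],80],
    [[0,0,-0.025],[0,0,0],80],
    [[0,0,0],[0,0,0],80]
  ]
}}

```text
time_s: 43.12
tcp_pos: [0.5391, -0.2111, 0.3805]
eef_rot: [-179.9, -20.5, -16.2]
contact_force: [0.8, -0.3, 1.5]
gripper_width: 0.0604
```

```bash
python3 - <<'E'
from h import *
to([.43,-.185,.38],[180,0,-16.4]); print(r.get_state()["joints"])
E
```

```text
shift [-0.1051  0.0054 -0.0388] turn [ -0.087  -20.5114   0.2041] | shift if turned first [-0.112   0.0058  0.0005]
[ -0.2757   6.5171 -26.696    9.0392 -37.3318  67.8275]
```

Request:
{"fn": "carry_out", "kwargs": {
  "plan": [
    [[-0.035,0.002,-0.013],[0,0,0],120],
    [[-0.035,0.002,-0.013],[0,0,0],200],
    [[-0.035,0.001,-0.013],[0,0,0],255],
    [[0,0,0],[0,-5.1,0],255],
    [[0,0,0],[0,-5.1,0],255],
    [[0,0,0],[0,-5.1,0],255],
    [[0,0,0],[0,-5.1,0.2],255],
    [[0,0,0],[0,0,0],255]
  ]
}}

```text
time_s: 43.78
tcp_pos: [0.4312, -0.1846, 0.3756]
eef_rot: [-180.0, 0.5, -16.4]
contact_force: [1.9, -1.1, 0.1]
gripper_width: 0.0121
```

```bash
python3 - <<'E'
from h import *
to(hg-.145*ux+.008*uy+uz*.233,[180,0,-16.4]); print(r.get_state()["gripper_width"])
a=snap("scene","s12"); b=snap("top","t12")
# brown grip region in scene -> compare to start mask
hsv=cv2.cvtColor(a,cv2.COLOR_BGR2HSV).astype(int);H,S,V=hsv[...,0],hsv[...,1],hsv[...,2]
m=((H>5)&(H<22)&(S>90)&(V>60))
for y in range(221,268,3): print(''.join('#' if v else '.' for v in m[y,298:345]))
E
```

```text
shift [ 0.0477 -0.0145  0.1302] turn [-0.0111  0.5461 -0.037 ] | shift if turned first [ 0.0464 -0.0145  0.1306]
0.012067962657336768
...............................................
................#..............................
##.............................................
.#####........######...........................
..........#############........................
...........###############.....................
............#################..................
............#####################..............
..............######################...........
..................####################.........
.....................##################........
........................###############........
#...........................############.......
...............................#####...........
...............................................
...............................................
```

The scraper grip shows where it was at the start, so it is seated. Now to the front of the bar to push the bin shut.

Request:
{"fn": "carry_out", "kwargs": {
  "plan": [
    [[0.024,-0.0145,0.02],[0,0.5,0],255],
    [[0.023,0,0.02],[0,0,0],255],
    [[0,0,0.03],[0,0,0],255],
    [[0,0,0.03],[0,0,0],255],
    [[0,0,0.03],[0,0,0],255],
    [[0,0,0],[0,0,0],255],
    [[0,0,0],[0,0,0],255]
  ]
}}

```text
time_s: 44.47
tcp_pos: [0.4787, -0.1841, 0.2444]
eef_rot: [179.9, -0.1, -16.4]
contact_force: [0.4, 0.7, 0.3]
gripper_width: 0.0001
```

Request:
{"fn": "carry_out", "kwargs": {
  "plan": [
    [[0.007,0,0],[0,0,0],255],
    [[0.007,0,0],[0,0,0],255],
    [[0.005,0,0],[0,0,0],255],
    [[0.005,0,0],[0,0,0],255],
    [[0.005,0,-0.003],[0,0,0],255],
    [[0,0,0],[0,0,0],255]
  ]
}}

```text
time_s: 44.97
tcp_pos: [0.508, -0.1926, 0.2487]
eef_rot: [180.0, -0.2, -16.5]
contact_force: [0.2, 0.4, 0.1]
gripper_width: -0.0003
```

Request:
{"fn": "carry_out", "kwargs": {
  "plan": [
    [[0.004,0,-0.0045],[0,0,0],255],
    [[0.004,0,-0.0045],[0,0,0],255],
    [[0.004,0,-0.0042],[0,0,0],255],
    [[0.004,0,-0.004],[0,0,0],255],
    [[0.004,0,-0.0035],[0,0,0],255],
    [[0.004,0,-0.0035],[0,0,0],255],
    [[0,0,0],[0,0,0],255]
  ]
}}

```text
time_s: 45.55
tcp_pos: [0.5315, -0.1995, 0.2734]
eef_rot: [180.0, -0.3, -16.4]
contact_force: [-1.0, 0.4, 0.6]
gripper_width: 0.0003
```

Request:
{"fn": "carry_out", "kwargs": {
  "plan": [
    [[0.004,0,-0.003],[0,0,0],255],
    [[0.004,0,-0.003],[0,0,0],255],
    [[0.004,0,-0.0025],[0,0,0],255],
    [[0.004,0,-0.0025],[0,0,0],255],
    [[0.004,0,-0.002],[0,0,0],255],
    [[0,0,0],[0,0,0],255]
  ]
}}

```text
time_s: 46.05
tcp_pos: [0.5505, -0.205, 0.2858]
eef_rot: [180.0, -0.2, -16.4]
contact_force: [0.9, -0.4, 1.5]
gripper_width: 0.0003
```

Request:
{"fn": "carry_out", "kwargs": {
  "plan": [
    [[0.004,0,-0.002],[0,0,0],255],
    [[0.004,0,-0.001],[0,0,0],255],
    [[0.003,0,-0.001],[0,0,0],255],
    [[0,0,0],[0,0,0],255]
  ]
}}

```text
time_s: 46.38
tcp_pos: [0.5608, -0.2081, 0.2896]
eef_rot: [180.0, -0.2, -16.4]
contact_force: [-0.9, -0.2, -0.2]
gripper_width: 0.0004
```

Request:
{"fn": "carry_out", "kwargs": {
  "plan": [
    [[0.003,0,0],[0,0,0],255],
    [[0.003,0,0],[0,0,0],255],
    [[0,0,0],[0,0,0],255]
  ]
}}

```text
time_s: 46.63
tcp_pos: [0.5662, -0.2097, 0.2893]
eef_rot: [180.0, -0.2, -16.4]
contact_force: [0.3, -0.3, 0.6]
gripper_width: 0.0009
```

Request:
{"fn": "carry_out", "kwargs": {
  "plan": [
    [[0.002,0,0],[0,0,0],255],
    [[0.002,0,0],[0,0,0],255],
    [[0,0,0],[0,0,0],255]
  ]
}}

```text
time_s: 46.88
tcp_pos: [0.5689, -0.2106, 0.2891]
eef_rot: [180.0, 0.0, -16.5]
contact_force: [-5.2, 1.9, 2.6]
gripper_width: 0.0004
```

```bash
python3 - <<'E'
from h import *
s=r.get_state();print(s["contact_force"])
a=snap("scene","s13")
# near bar end / post base for tilt candidates
for t in(0,.1,.2,.3,.65): print(t,proj("scene",[bp(t,-.035,-.04,.12),bp(t,-.035,.045,.12)]).round(1).tolist())
g=cv2.cvtColor(a,cv2.COLOR_BGR2GRAY)
print(a[240:275:2,280:312:2].mean(axis=2).astype(int))
E
```

```text
[-5.1775  1.9246  2.5835]
0 [[296.7, 254.1], [292.4, 219.6]]
0.1 [[289.8, 255.7], [286.0, 221.2]]
0.2 [[283.1, 257.8], [280.0, 223.3]]
0.3 [[276.9, 260.2], [274.2, 225.7]]
0.65 [[258.8, 271.1], [257.6, 236.6]]
[[120  42  47  47  49  48  48  49  50  48  48  46  48  78  48  46]
 [ 26  29  31  31  30  27  28  27  31  26  29  28  31  28  29  27]
 [ 26  28  24  26  25  24  26  28  23  22  25  20  17  20  23  23]
 [111 102 116 112 103 115 109 106 142 132 141 140 131 142 140 131]
 [128 126 129 128 130 127 129 126 126 127 125 128 127 125 122 109]
 [131 130 129 129 128 128 129 130 130 130 127 129 130 116  60  61]
 [128 128 128 129 126 129 128 127 128 129 128 128 127 130 108 135]
 [131 131 132 132 131 133 132 130 130 130 131 129 128 127 125 129]
 [ 68  61  48  46  49  47  47 108 113 113 103 100 106 135 110  91]
 [ 61  60  59  54  58  59  56  54  78  65  63  68  80 179 131  99]
 [ 60  59  61  60  56  58  56  59  57  57  65  70  61 175 139  96]
 [ 59  61  60  58  57  62  58  56  57  59  66  70  62 159 154  97]
 [ 60  61  59  60  58  57  61  57  57  57  61  73  66 156 173  95]
 [ 59  60  59  60  57  55  57  55  58  56  59  73  68 145 179  96]
 [ 61  57  57  61  58  56  55  59  54  55  57  73  71 112 179 106]
 [ 60  61  58  60  61  58  53  57  56  55  55  69  71  95 178 116]
 [ 57  58  58  59  61  59  56  56  57  55  53  70  70  62 177 121]
 [ 54  56  60  58  59  59  58  56  58  57  54  67  75  59 171 135]]
```

Request:
{"fn": "carry_out", "kwargs": {
  "plan": [
    [[0.002,0,0],[0,0,0],255],
    [[0,0,0],[0,0,0],255],
    [[0,0,0],[0,0,0],255]
  ]
}}

```text
time_s: 47.18
tcp_pos: [0.5694, -0.2108, 0.289]
eef_rot: [180.0, 0.2, -16.5]
contact_force: [-10.1, 5.4, 7.4]
gripper_width: 0.0007
```

Request:
{"fn": "carry_out", "kwargs": {
  "plan": [
    [[0.002,0,0],[0,0,0],255],
    [[0,0,0],[0,0,0],255],
    [[0,0,0],[0,0,0],255]
  ]
}}

```text
time_s: 47.43
tcp_pos: [0.5701, -0.2111, 0.2889]
eef_rot: [180.0, 0.4, -16.5]
contact_force: [-16.6, 8.6, 12.4]
gripper_width: 0.0009
```

The bar is hard against its stop, so the bin is shut. Retreating and checking.

Request:
{"fn": "carry_out", "kwargs": {
  "plan": [
    [[-0.01,0,0],[0,0,0],255],
    [[-0.02,0,0],[0,0,0],255],
    [[-0.03,0,0],[0,0,0],255],
    [[-0.03,0,-0.02],[0,0,0],255],
    [[-0.02,0,-0.03],[0,0,0],255],
    [[0,-0.03,-0.03],[0,0,0],255],
    [[0,-0.04,0],[0,0,0],255],
    [[0,-0.04,0],[0,0,0],255],
    [[0,-0.04,0],[0,0,0],255],
    [[0,-0.04,0],[0,0,0],255],
    [[0,-0.04,0],[0,0,0],255],
    [[0,0,0],[0,0,0],255]
  ]
}}

```text
time_s: 48.43
tcp_pos: [0.5346, 0.0446, 0.3687]
eef_rot: [-179.9, -0.3, -16.2]
contact_force: [1.7, -0.4, -0.1]
gripper_width: 0.0006
```

```bash
python3 - <<'E'
from h import *
s=r.get_state();print(s["tcp_pos"],s["contact_force"])
a=snap("scene","s14"); b=snap("top","t14")
a0=cv2.imread("pics/scene0.png"); b0=cv2.imread("pics/top0.png")
# change vs start: bin unit, jar, lens, marker regions
for n,X,X0,regs in(("scene",a,a0,dict(unit=(190,384,285,415),bar=(214,262,288,310),lens=(235,285,160,195),marker=(155,195,295,330))),("top",b,b0,dict(unit=(100,215,295,458),bar=(165,200,310,360),scr=(135,165,305,370),narrow=(160,210,360,440),lens=(265,295,245,300),marker=(117,133,183,233),jar=(122,152,254,280)))):
  for k,(y0,y1,x0,x1) in regs.items():
    d=cv2.absdiff(X,X0)[y0:y1,x0:x1].max(2); print(n,k,"mean",d.mean().round(1),"frac>40",(d>40).mean().round(3))
A=np.hstack([cv2.resize(a[80:384,150:420],(400,450)),cv2.resize(b[95:265,30:460],(400,158*1)) if 0 else cv2.resize(b[95:265,30:460],(400,450))])
cv2.imwrite("pics/c13.png",A)
E
```

```text
[0.5346 0.0446 0.3687] [ 1.6886 -0.3857 -0.0737]
scene unit mean 20.0 frac>40 0.308
scene bar mean 23.1 frac>40 0.231
scene lens mean 17.5 frac>40 0.203
scene marker mean 15.0 frac>40 0.13
top unit mean 17.4 frac>40 0.266
top bar mean 8.2 frac>40 0.07
top scr mean 19.7 frac>40 0.299
top narrow mean 5.3 frac>40 0.049
top lens mean 20.5 frac>40 0.23
top marker mean 61.8 frac>40 0.516
top jar mean 31.7 frac>40 0.421
```

```bash
python3 - <<'E'
from h import *
def grad(f):
    g=cv2.cvtColor(cv2.imread(f),cv2.COLOR_BGR2GRAY).astype(np.float32); g=np.log(g+10)
    return np.hypot(cv2.Sobel(g,5,1,0),cv2.Sobel(g,5,0,1))
for n,f0,f1,regs in(("scene","scene0","s14",dict(wbar=(212,264,286,312),nbar=(280,336,296,330),lens=(236,284,160,192),marker=(157,193,295,330))),
  ("top","top0","t14",dict(wbar=(170,200,312,362),nbar=(190,214,378,432),lens=(265,295,245,300),marker=(116,133,183,235),jar=(120,154,252,282),slot=(140,165,310,365)))):
    A,B=grad(f"pics/{f0}.png"),grad(f"pics/{f1}.png")
    for k,(y0,y1,x0,x1) in regs.items():
        m=12; y0s,x0s=max(y0-m,0),max(x0-m,0)
        R=cv2.matchTemplate(B[y0s:y1+m,x0s:x1+m],A[y0:y1,x0:x1],cv2.TM_CCOEFF_NORMED); _,v,_,l=cv2.minMaxLoc(R)
        print(n,k,"shift px",(l[0]-(x0-x0s),l[1]-(y0-y0s)),"score",round(v,2))
a=cv2.imread("pics/s14.png");hsv=cv2.cvtColor(a,cv2.COLOR_BGR2HSV).astype(int);H,S,V=hsv[...,0],hsv[...,1],hsv[...,2]
m=((S>150)&((H<10)|(H>172))&(V>60)).astype(np.uint8); m[:195]=0;m[265:]=0;m[:,:225]=0;m[:,305:]=0
for c in cv2.findContours(m,0,2)[0]:
    if cv2.contourArea(c)>25: M=cv2.moments(c);p=[M['m10']/M['m00'],M['m01']/M['m00']];print("red",np.round(p),onz("scene",[p],.012)[0],cv2.contourArea(c))
# scraper grip (brown) inside bin seen from top / scene
b=cv2.imread("pics/t14.png")
for nm,im,(y0,y1,x0,x1) in(("scene",a,(205,260,308,340)),("top",b,(138,165,320,360))):
    h=cv2.cvtColor(im,cv2.COLOR_BGR2HSV).astype(int); m=(h[...,0]>5)&(h[...,0]<22)&(h[...,1]>90)&(h[...,2]>50)
    ys,xs=np.nonzero(m[y0:y1,x0:x1]); print(nm,len(xs),(xs.mean()+x0,ys.mean()+y0) if len(xs) else "")
    h=cv2.cvtColor(cv2.imread("pics/%s0.png"%nm),cv2.COLOR_BGR2HSV).astype(int); m=(h[...,0]>5)&(h[...,0]<22)&(h[...,1]>90)&(h[...,2]>50)
    ys,xs=np.nonzero(m[y0:y1,x0:x1]); print(" start",len(xs),(xs.mean()+x0,ys.mean()+y0) if len(xs) else "")
E
```

```text
scene wbar shift px (0, 0) score 0.54
scene nbar shift px (0, 0) score 0.92
scene lens shift px (0, 0) score 0.87
scene marker shift px (0, 0) score 0.94
top wbar shift px (0, 0) score 0.64
top nbar shift px (0, 0) score 1.0
top lens shift px (0, 0) score 0.89
top marker shift px (11, -1) score 0.37
top jar shift px (0, 0) score 0.69
top slot shift px (-1, 0) score 0.76
scene 9 (np.float64(309.8888888888889), np.float64(206.88888888888889))
 start 3 (np.float64(308.0), np.float64(206.0))
top 34 (np.float64(339.44117647058823), np.float64(149.5))
 start 30 (np.float64(340.53333333333336), np.float64(150.1))
```

```bash
python3 - <<'E'
from h import *
for n,f,(y0,y1,x0,x1) in(("scene","s14",(200,255,225,305)),("scene","s1",(200,255,225,305)),("top","t14",(160,230,240,285))):
    im=cv2.imread(f"pics/{f}.png");h=cv2.cvtColor(im,cv2.COLOR_BGR2HSV).astype(int)
    a=im.astype(int); m=((a[...,2]>2.3*a[...,1])&(a[...,2]>35)).astype(np.uint8)
    k=np.zeros_like(m);k[y0:y1,x0:x1]=m[y0:y1,x0:x1]
    for c in cv2.findContours(k,0,2)[0]:
        if cv2.contourArea(c)>15: M=cv2.moments(c);p=[M['m10']/M['m00'],M['m01']/M['m00']];print(f,np.round(p),onz(n,[p],.01)[0],cv2.contourArea(c))
im=cv2.imread("pics/t14.png");print(im[150:262:8,40:96:4].mean(2).astype(int))
E
```

```text
[[ 95  94  97  95  99 103  99 100  99  96  88  87  84  83]
 [101 100 100 100  99  98  95  94  93  93  84  82  78  78]
 [ 99  99  96  94  93  93  91  87  86  86  86  78  76  74]
 [ 92  90  89  86  86  85  83  82  84  81  80  78  80  74]
 [ 85  81  81  81  81  80  79  80  77  77  75  72  73  69]
 [ 78  78  78  80  77  69  72  70  70  66  52  55  44  41]
 [ 44  44  45  43  41  44  43  39  38  39  38  37  61 198]
 [ 43  43  42  39  38  37  35  94 171 152 107 107 164 220]
 [ 38  37  33  96 123 188 189 193 165 138  97 162 169 228]
 [ 88  88 125 120 123 188 189 193 188 190 189 188 167 234]
 [100 102 121 123 123 188 191 193 186 189 190 133  93 211]
 [100 113 120 122 133 188 190 194 166 128  72 105 104 213]
 [101 113 121 124 137 187 189 174 150 160 154 143 128 214]
 [ 99 117 121 123 124 120 109  97  93  97  97  98 109 203]]
```

Request:
{"fn": "carry_out", "kwargs": {
  "plan": [
    [[0,0,-0.03],[0,0,0],255],
    [[-0.03,-0.025,0],[0,0,0],255],
    [[-0.03,-0.025,0],[0,0,0],255],
    [[-0.03,-0.025,0],[0,0,0],255],
    [[0,-0.04,0],[0,0,0],255],
    [[0,-0.04,0],[0,0,0],255],
    [[0,-0.04,0],[0,0,0],255],
    [[0,-0.04,0],[0,0,0],255],
    [[0,-0.04,0],[0,0,0],255],
    [[0,-0.04,0],[0,0,0],255],
    [[0,-0.04,0],[0,0,0],255],
    [[0,-0.04,0],[0,0,0],255]
  ]
}}

```text
time_s: 49.53
tcp_pos: [0.559, 0.4442, 0.3981]
eef_rot: [180.0, -0.2, -16.5]
contact_force: [1.1, -0.6, 0.3]
gripper_width: 0.0006
```

Request:
{"fn": "carry_out", "kwargs": {
  "plan": [
    [[-0.036,-0.015,0],[0,0,0],255],
    [[-0.036,-0.015,0],[0,0,0],255],
    [[-0.036,-0.015,0],[0,0,0],255],
    [[0,-0.04,0],[0,0,0],255],
    [[0,-0.04,0],[0,0,0],255],
    [[0,-0.04,0],[0,0,0],255],
    [[0,0,0],[0,0,0],255]
  ]
}}

```text
time_s: 50.12
tcp_pos: [0.5026, 0.637, 0.3927]
eef_rot: [179.8, -0.1, -16.4]
contact_force: [-2.2, -2.2, -4.2]
gripper_width: 0.0004
```

```bash
python3 - <<'E'
from h import *
s=r.get_state();print(s["tcp_pos"],s["contact_force"])
a=snap("scene","s15"); b=snap("top","t15")
for n,f,(y0,y1,x0,x1) in(("scene","s15",(200,255,225,292)),("scene","scene0",(200,255,225,292)),("top","t15",(163,228,243,282))):
    im=cv2.imread(f"pics/{f}.png");h=cv2.cvtColor(im,cv2.COLOR_BGR2HSV).astype(int)
    m=((h[...,0]<8)|(h[...,0]>172))&(h[...,1]>110)&(h[...,2]>30)
    k=np.zeros(m.shape,np.uint8);k[y0:y1,x0:x1]=m[y0:y1,x0:x1]
    for c in cv2.findContours(k,0,2)[0]:
        if cv2.contourArea(c)>10: M=cv2.moments(c);p=[M['m10']/M['m00'],M['m01']/M['m00']];print(f,np.round(p),onz(n,[p],.01)[0],cv2.contourArea(c))
d=(b.astype(int)).mean(2); b0=cv2.imread("pics/top0.png").astype(int).mean(2)
dd=((np.abs(d-b0)>35)).astype(np.uint8); dd[:150]=0;dd[260:]=0;dd[:,:36]=0;dd[:,207:]=0
for c in cv2.findContours(dd,0,2)[0]:
    if cv2.contourArea(c)>12:
        M=cv2.moments(c);p=[M['m10']/M['m00'],M['m01']/M['m00']];w=onz("top",[p],.012)[0]-tc;print("chg",np.round(p),"tray",round(w@tx,3),round(w@ty,3),cv2.contourArea(c))
E
```

```text
[0.5026 0.637  0.3927] [-2.2287 -2.16   -4.153 ]
chg [146. 231.] tray -0.066 0.006 116.5
chg [116. 233.] tray -0.069 0.079 324.0
chg [173. 230.] tray -0.067 -0.059 113.0
chg [ 83. 179.] tray 0.07 0.165 42.5
chg [136. 184.] tray 0.052 0.033 7217.5
```

```bash
python3 - <<'E'
from h import *
b0=cv2.imread("pics/top0.png");b=cv2.imread("pics/t15.png")
hs=lambda i:cv2.cvtColor(i,cv2.COLOR_BGR2HSV)
print("hue now\n",hs(b)[164:228:3,244:282:3,0]);print("V now\n",hs(b)[164:228:3,244:282:3,2])
g=b.astype(int).mean(2)
print("pan V"); print(g[148:264:4,38:98:3].astype(int))
E
```

```text
hue now
 [[15 15 15 15 14 15 13 15 15 15 15 14 15]
 [16 15 14 15 16 15 14 14 16 16 16 15 14]
 [15 16 15 15 14 16 15 16 15 15 15 15 15]
 [15 16 15 16 14 12 11 11 11 14 15 15 15]
 [15 15 16 15 14 10 10 10 10 10 14 15 15]
 [15 15 15 16 14 10 10 11 11 10 12 14 15]
 [15 15 16 16 14 10 10 10  9 11 16 14 15]
 [15 15 15 15 15 11 12 12 13 15 16 15 15]
 [15 16 16 15 16 15 15 14 15 17 15 15 15]
 [15 15 14 15 12 10 11 11 11 13 15 15 16]
 [15 16 16 11 11 11 11 10 10 14 15 15 15]
 [15 15 10  9 11 11 11 10 10 14 16 15 15]
 [15 15 15 11 10 11 10 11 10 14 15 13 15]
 [16 15 15 15 12 11 12 12 10 15 16 16 14]
 [15 15 15 15 12 11 11 12 11 15 14 15 14]
 [15 14 15 10 10 10  9 10 10 15 16 15 16]
 [15 16 11 11 10 10 11 10 10 16 16 15 14]
 [15 15 15 11 11 10 10 10 11 16 15 16 14]
 [15 15 15 14 11 11 10 10 11 16 15 15 15]
 [15 15 16 15 15 15 16 14 14 15 15 15 14]
 [16 15 15 15 15 15 15 15 15 15 15 15 14]
 [14 15 15 14 15 14 15 14 14 14 14 15 14]]
V now
 [[121 111 109  96  98  97 100 101 103 103 103  96  95]
 [112  95  97  93  94  95  95  95  99  97  96  97  97]
 [116 106 106 105 103 101 103 105 104 106 101  96
[... 2823 characters left out ...]
 151 131
  232 235]
 [100  97 102 121 122 122 122 185 187 191 189 185 184 185 189 130  97 125
  229 231]
 [ 99 101 103 122 121 120 133 188 185 188 191 186 170 132  91  93  98 107
  232 232]
 [ 99  98 107 121 121 123 127 185 186 189 192 174 152 150  92 109 132 134
  234 232]
 [100  98 110 121 123 121 133 187 187 189 191 169 164 160 149 148 131 147
  235 231]
 [ 98  99 113 120 123 121 148 154 150 150 148 121 129 128 118 108  96 144
  232 233]
 [ 98  99 119 121 121 123 123 118 122 123 122 119 120 118 121 120  96 154
  235 232]
 [ 98  97 119 122 122 122 123 119 120 122 122 118 121 119 119 118  95 155
  170 154]
 [107 113 135 138 143 147 154 158 159 166 167 174 177 182 184 180 200 229
  228 227]]
```

```bash
python3 - <<'E'
from h import *
w=onz("top",[[86,180],[86,204],[83,210],[82,235],[86,234]],.012)-tc; print((w@tx).round(3),(w@ty).round(3))
s=r.get_state();print(s["time_s"],s["contact_force"])
print(r.close_job())
E
```

```text
[ 0.068  0.007 -0.008 -0.069 -0.067] [0.158 0.155 0.162 0.161 0.151]
50.2167 [-0.3005 -0.6287  0.0174]
the job is handed in; nothing more can be done
None
```

I finished all the steps and handed the job in at about 50 s of the 210 s allowed. It reported no verdict.

- **Sherds:** I put three in the finds box. The last top picture shows three separate sherd-coloured patches inside it.
- **Bin and scraper:** I tipped the wide bin to its stop at about 0.65 rad; the pull bar matched its predicted pixels there. I then took the scraper and wiped the tray in three strips.
- **Chips:** The tray was bare afterwards. Six chips lay in the pan in three pairs, about 150–160 mm along the tray's y axis (the pan runs from 130 to 252 mm). They were in the same places at the last check.
- **Return:** I put the scraper back blade down and pushed the bin shut until it hit a hard stop. Both pulls and the slot then matched the start pictures to within 1 pixel, and the scraper grip was within about 1 pixel of where it started.
- **Bystanders:** The narrow bin, lens, marker (scene view) and jar (top view) showed no shift.

**What disagreed or fell short:**
- My first arc pull on the bar ran into the wrist singularity at about 0.3 rad. I finished tipping by pulling the front wall from inside.
- The marker match in the top view failed (score 0.37), probably because the arm was in the way.
- The picture limit blocked my last view, so the final checks are numerical. My first colour check on the sherds found nothing; the hue readings then showed all three. The wide-bar match scores were only moderate (0.54 and 0.64).

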